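# Pack an impression kit low to tall and clip its cover down

### The job

Pack the impression kit in the steel pan, low things first so that the tall one never stands in the way: lay the mouth mirror across its two saddles and set the plaster model base-down in its empty bay, and only then take the taller of the two bottles out of the sloped rack and stand it upright in the ring. Last, lower the hood-shaped cover over everything and press it down until it sits level on the pan's ledge and both spring catches have snapped over its rim. Leave all the other things where they are, including the impression tray already in the pan and the short bottle in the rack.

Things in the scene. Friction and masses are not known exactly. Their poses are not given: they have to be found in the camera images.
- cassette: Kit pan: shallow steel pan, 230 mm along its y (245 over the catches), 159 mm along x, fixed; origin centre of underside, z up. Floor 8 mm above the worktop; wall top at 30 mm (inside 66 mm from centre in x, 98 in y, drafted inward); round it a ledge at 12 mm for the cover's rim. Grey holders inside: 2 saddles, empty fenced bay (+y), ring (middle), bay holding an impression tray (-y). Fences 7 mm, ring 9 mm high.
- saddle_spot (a point): Fixed in the pan, 40 mm to the -x side of its centre, 19.6 mm above the worktop: where the mirror's centre comes to lie. Mirror along the pan's y, head either way. The two saddles stand 34 mm to either side along y, 6 mm thick; notches 12 mm wide at the bottom, flared; cheek tops at 26 mm; floor between them free. All the pan's points have the pan's axes.
- bay_spot (a point): Fixed in the pan at x 14, y 64 mm, 21.5 mm above the worktop: where the model's centre comes to lie in the empty fenced bay (65 mm along the pan's y, 53 mm along its x). The model's 58 mm side goes along y, either way round.
- ring_spot (a point): Fixed in the pan at x 10, y -2 mm, 50 mm above the worktop: where the centre of the upright tall bottle comes to be. The ring on the floor below is 44 mm in bore at the bottom, flared to 49,, 9 mm high.
- seat_spot (a point): Fixed in the pan, over its centre, 130 mm above the worktop: where the centre of the cover's handle bar comes to be when the cover is fully home. Its long side goes along the pan's y, either way round.
- catch_left (a joint): Spring catch at the pan's +y end: 40 mm wide steel leaf hinged at its foot; 0 = upright at its stop, grows (rad) as pushed outward, springs back. Not to be handled: the cover's rim pushes both catches aside. A cover set down without pressing stays lying on them, some 10 mm too high; about 8 to 20 N pressed on the middle of its handle snap it home.
- catch_right (a joint): The same at the pan's -y end.
- mirror_center (a point): Mouth mirror (loose), 162 mm long, 22 g, flat on the worktop; middle of its length, 3.6 mm up. x runs along it towards the round mirror head (22 mm wide, beyond x = +47 mm). Handle 7 to 8 mm thick from x = -83 to +47 mm, balance point x = -18 mm. A probe of like size without mirror head lies near it and is not wanted.
- model_center (a point): Plaster model of a dental arch (loose), 140 g, on its flat base; point at the middle of the base outline, 13.5 mm above the underside. Base 18 mm high, 46 mm along x, 58 mm along y; teeth above it 40 x 50 mm, to 28 mm above the underside. Best gripped across x (46 mm) on the base. Stands at the front right or behind the pan (a fixed one at the far right end is not meant).
- tall_bottle_center (a point): Taller of two amber bottles (loose), 84 mm high, 110 g; point half-way up, z towards the cap. Body 38 mm in diameter up to 60 mm, black cap 27 mm in diameter above. Stands in a socket of the sloped rack, leaning 35 degrees from vertical; its lower 30 mm are in the socket, so draw it out along its own axis.
- short_bottle_center (a point): Shorter bottle (loose), same diameters, 58 mm high; point half-way up, z towards its cap; in the rack's other socket, 72 mm away. Not to be moved.
- rack: Sloped steel bottle rack, 128 mm along its y, fixed; origin on the worktop under its middle. Two square sockets (42 mm inside, 30 mm deep, at y = +36 and -36 mm) lean 35 degrees to its -x side; its highest edge is about 60 mm above the worktop.
- cover_grip (a point): Centre of the cover's handle bar. Cover (loose, 280 g): aluminium hood standing rim-down, 224 mm along y, 158 mm along x, 90.5 mm high, open below, 88 mm deep, inside 147 x 210 mm (2.5 mm in x, 2 in y wider than the pan's wall, each side). Bar along y, 104 mm long, 12 thick across x, 11 high, its centre 118 mm above the rim's underside, 28 mm above the top. Rim must pass over the upright bottle.
- kit_impression_tray: Impression tray already in the pan's other bay, 70 x 55 x 14 mm; origin centre of underside. Not to be moved.
- spare_impression_tray: Impression tray on the worktop, 70 x 55 x 14 mm; origin centre of underside. Not wanted, not to be moved.
- probe: Probe, 154 x 8 x 8 mm, on the worktop near the mirror, x along it; origin centre of underside. Not to be moved.
- dappen: Small glass dish, 37 mm wide, 26 mm high, behind the pan; origin centre of underside. Not to be moved.
Not all that is in view belongs to the job. What is shaped like the part that bears model_center but yellow is not meant.

How it is judged:
By the outcome, as a careful person would: the job done as asked, in the order asked, and still so for the second after the job is handed in, with the robot touching nothing.
It also fails if it takes over 72 s, if anything falls off the work surface, if the arm or the gripper's body presses on something with over 40 N, if the wrist force passes 120 N, or if a joint passes its speed limit or range.

### The arm

A 6-joint arm with a two-finger parallel gripper is mounted at the origin on a cart in front of the work surface, level with it; the furniture and walls round the work are solid. World frame = base frame: x ahead of the robot, y to its left, z up, the work surface at z = 0. Lengths are in mm, angles in degrees, forces in N, time in s.
With the tool pointing down it reaches from about 325 to 750 mm from the base axis. Payload 7.6 kg.
Tool frame: the origin (TCP) lies midway between the tips of the shut fingers; the grasp point (between the pads) lies 19 mm behind it (bot.grip_point_offset is the distance from the TCP to the grasp point, in mm); x points along the fingers, z is the direction in which the jaws open and shut, and the axes are right-handed (so a half turn about x gives the same grasp; the last joint's range is limited). The gripper opens to 85 mm and grips with 20 to 120 N. Pads are 22 mm wide; open, the fingers measure 114 mm over their backs; the gripper's body (76 mm by 85 mm) begins 54 mm behind the grasp point. The pads swing forward as they close: fully open they stand 13 mm farther back than shut.
Start: joints at [67.477, 2.991, 80.254, -0, 96.75, -4.028], TCP at [166.527, 497.913, 201.323] pointing down, gripper open.
Joint ranges: [-166.34, 166.34], [-52.06, 124.39], [6.96, 135.62], [-60.46, 240.46], [14.63, 156.25], [-167.68, 167.68]. Speed limits (degrees/s): [147.25, 147.25, 172.46, 180, 180, 180].

### API

Orientations are given as a 3x3 rotation matrix whose columns are the frame's x, y, z axes.
In Python, from bench import bot gives the robot as it stands.
- The arm moves only by the tool step_arm, never from a script. Its argument "moves" is a list of rows, each a list of 6 numbers: the shift along the tool's x, y, z in cm, then the turn, a rotation vector about the tool's x, y, z in rad. A call has exactly 10 rows; each row shifts and turns the commanded pose from where the row before left it, along the tool's axes as they then stand; what a row does not reach is not made up. A row lasts 1/8 s, in which the tool goes at most 62.5 mm and 10.7 degrees, less where a joint would pass 70% of its speed; a pose out of reach is approached as far as the arm can. A call with a gripper value outside its range is refused whole. "grip" is the opening, from 0 (shut) to 1 (fully open), set as the call begins (left out, the last holds). The fingers move at their own pace and stop on an object; the grip force is fixed at half the most. Time passes only in rows, so rows that do not move let the fingers close, or fill a call up. It gives the time, the measured TCP pose, the force and the opening at its end, in the units of the state.
- bot.get_obs(): the state, without advancing time (a new reading comes with each control period).
- bot.capture(name): name is "scene" or "top" or "wrist"; returns a dict with "img" (384x512x3 uint8, red, green, blue), "fx", "fy", "cx", "cy" (pixels), "distortion" ([k1, k2, p1, p2, k3] as OpenCV has them; the pictures are not rectified), "xyz" and "rotation" of the camera in the world. Camera axes: x right, y down, z forward; pixel columns grow to the right and rows downward; lengths in mm; the calibration is good to about 2 mm. A picture is of the moment at which its call begins. There is no depth.
- bot.hand_in(): hands the job in, once; it reports no verdict.
The state is a dict: "time": time; "joints": joint angles; "qd": joint speeds; "joint_efforts": joint torques, N m; "ee_pos": TCP position; "eef_rot": TCP orientation; "contact_force": force on the tool from outside, world axes, zero at the start; "moment": the same for the moment, N m; "gripper_width": finger opening in mm.
Only numpy, scipy, OpenCV 4.12 (cv2) and the standard library are available. Lean on these libraries where they do the work, as an engineer would, in place of code of your own. Each camera call takes 0.05 s, during which the arm holds its last target.

## Working session

There is one attempt and no reset: what is moved stays moved. The work goes in short steps, Python scripts to look and compute and a tool call to move; the robot and the scene stay as the last step left them, time stands still between calls to the robot, and variables do not carry over. Pictures are saved under pics/ and viewed, and the job is handed in when it is done.

Besides the shell and the picture viewer there is one more tool, called after "Emit:" as name(argument=value, ...) on one line, values as JSON. step_arm: Moves the arm, as the interface text tells. Its arguments: {"type":"object","properties":{"moves":{"type":"array","items":{"type":"array","items":{"type":"number"}}},"grip":{"type":"number"}},"required":["moves"]}

```bash
ls; mkdir -p pics; python3 - <<'E'
from bench import bot
import cv2,json,numpy as np
for n in ["scene","top","wrist"]:
    c=bot.capture(n); cv2.imwrite(f"pics/{n}0.png",c["img"][:,:,::-1])
    print(n,{k:np.round(v,3).tolist() for k,v in c.items() if k!="img"})
o=bot.get_obs(); print({k:np.round(v,3).tolist() for k,v in o.items()}, bot.grip_point_offset)
E
```

```text
pics
scene {'fx': 466.055, 'fy': 466.055, 'cx': 257.576, 'cy': 175.51, 'distortion': [-0.169, 0.0, 0.0, 0.0, 0.0], 'xyz': [-616.689, -783.594, 960.118], 'rotation': [[0.52, -0.461, 0.719], [-0.854, -0.261, 0.451], [-0.02, -0.848, -0.529]]}
top {'fx': 487.542, 'fy': 487.542, 'cx': 263.485, 'cy': 190.713, 'distortion': [-0.034, 0.0, 0.0, 0.0, 0.0], 'xyz': [297.524, -52.174, 1489.272], 'rotation': [[0.004, -0.981, 0.195], [-1.0, -0.005, -0.003], [0.004, -0.195, -0.981]]}
wrist {'fx': 318.305, 'fy': 318.305, 'cx': 251.669, 'cy': 195.892, 'distortion': [-0.06, 0.0, 0.0, 0.0, 0.0], 'xyz': [93.373, 521.086, 373.15], 'rotation': [[0.318, 0.906, 0.281], [0.948, -0.303, -0.096], [-0.002, 0.297, -0.955]]}
{'time': 0.15, 'joints': [67.476, 3.021, 80.297, 0.001, 96.751, -4.028], 'qd': [0.054, -0.068, -0.249, 0.005, -0.044, 0.013], 'joint_efforts': [0.001, -38.195, -36.042, -0.0, 0.005, 0.0], 'ee_pos': [166.427, 497.658, 200.67], 'eef_rot': [[-0.0, -0.948, 0.317], [-0.001, 0.317, 0.948], [-1.0, 0.0, -0.001]], 'contact_force': [0.01, -0.19, 0.295], 'moment': [-0.001, 0.028, -0.029], 'gripper_width': 85.276} 18.700000000000003
```

View pics/scene0.png

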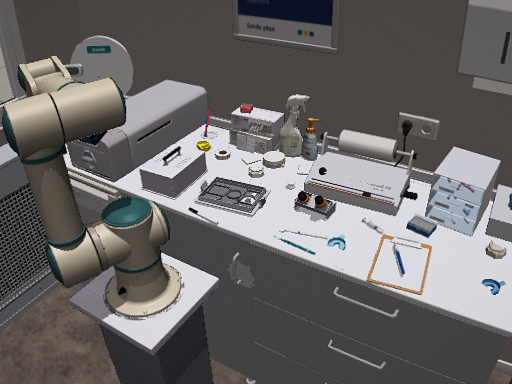

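View pics/top0.png

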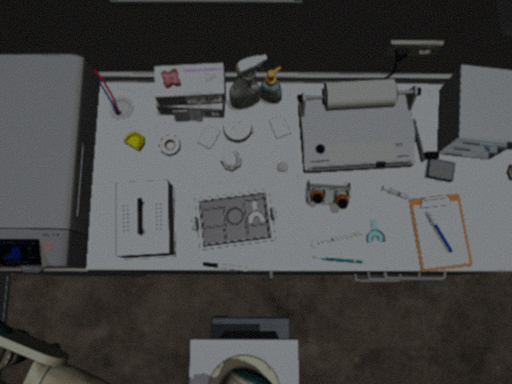

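View pics/wrist0.png

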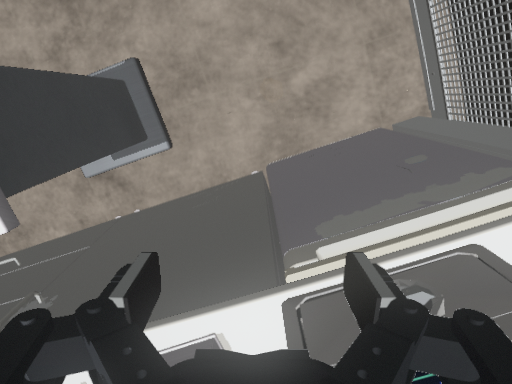

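```bash
cat > h.py <<'E'
import cv2,numpy as np,pickle
from bench import bot
def cap(n,save=None):
    c=bot.capture(n)
    c={k:(np.array(v) if k!="img" else v) for k,v in c.items()}
    c["K"]=np.array([[float(c["fx"]),0,float(c["cx"])],[0,float(c["fy"]),float(c["cy"])],[0,0,1]])
    if save:
        cv2.imwrite(f"pics/{save}.png",c["img"][:,:,::-1]); pickle.dump(c,open(f"pics/{save}.pkl","wb"))
    return c
def load(s): return pickle.load(open(f"pics/{s}.pkl","rb"))
def ray(c,uv):
    p=cv2.undistortPoints(np.array(uv,float).reshape(-1,1,2),c["K"],c["distortion"].astype(float)).reshape(-1,2)
    d=np.c_[p,np.ones(len(p))]@c["rotation"].T
    return d
def onplane(c,uv,z):
    d=ray(c,uv); t=(z-c["xyz"][2])/d[:,2]
    return c["xyz"]+d*t[:,None]
def proj(c,X):
    R=c["rotation"]; X=np.array(X,float).reshape(-1,3)
    Xc=(X-c["xyz"])@R
    return cv2.projectPoints(Xc.reshape(-1,1,3),np.zeros(3),np.zeros(3),c["K"],c["distortion"].astype(float))[0].reshape(-1,2)
def crop(c,name,x0,y0,x1,y1,s,gain=1.0):
    im=c["img"][y0:y1,x0:x1,::-1]
    im=np.clip(im.astype(float)*gain,0,255).astype(np.uint8)
    cv2.imwrite(f"pics/{name}.png",cv2.resize(im,None,fx=s,fy=s,interpolation=cv2.INTER_CUBIC))
def tri(c1,uv1,c2,uv2):
    A=np.zeros((3,3));b=np.zeros(3)
    for c,uv in((c1,uv1),(c2,uv2)):
        d=ray(c,[uv])[0];d/=np.linalg.norm(d);P=np.eye(3)-np.outer(d,d);A+=P;b+=P@c["xyz"]
    return np.linalg.solve(A,b)
E
python3 - <<'E'
from h import *
t=cap("top","t1"); s=cap("scene","s1")
crop(t,"t1a",90,120,290,270,4,1.8); crop(t,"t1b",250,120,450,270,4,1.8); crop(s,"s1a",130,110,330,260,4); crop(s,"s1b",280,170,512,310,3.4)
E
```

```text
(no output)
```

View pics/t1a.png

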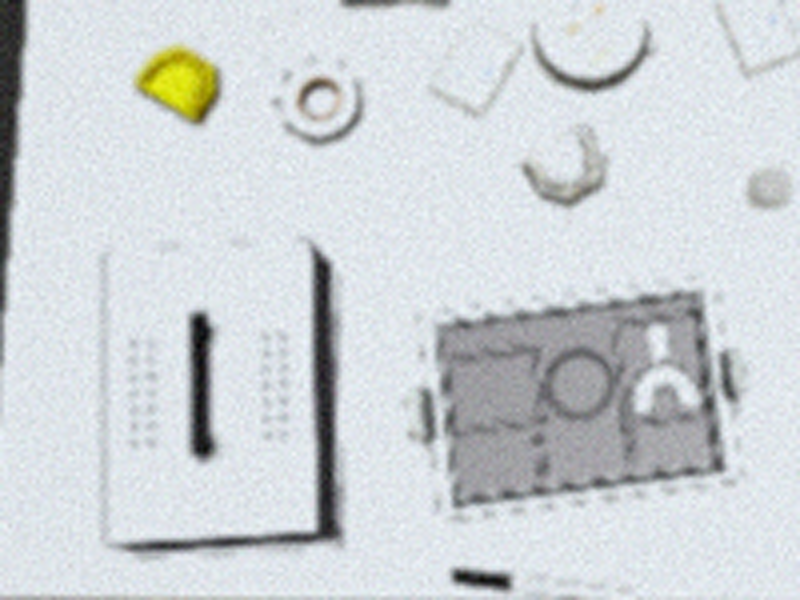

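View pics/t1b.png

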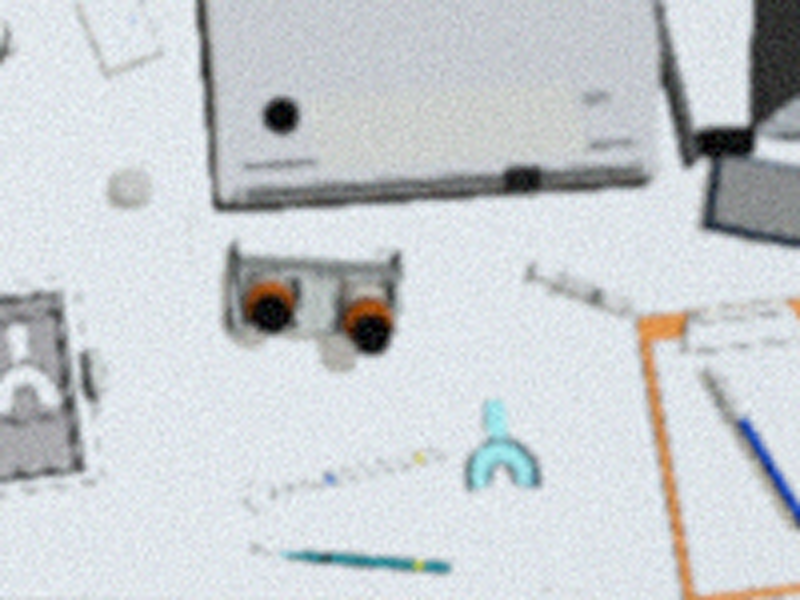

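View pics/s1a.png

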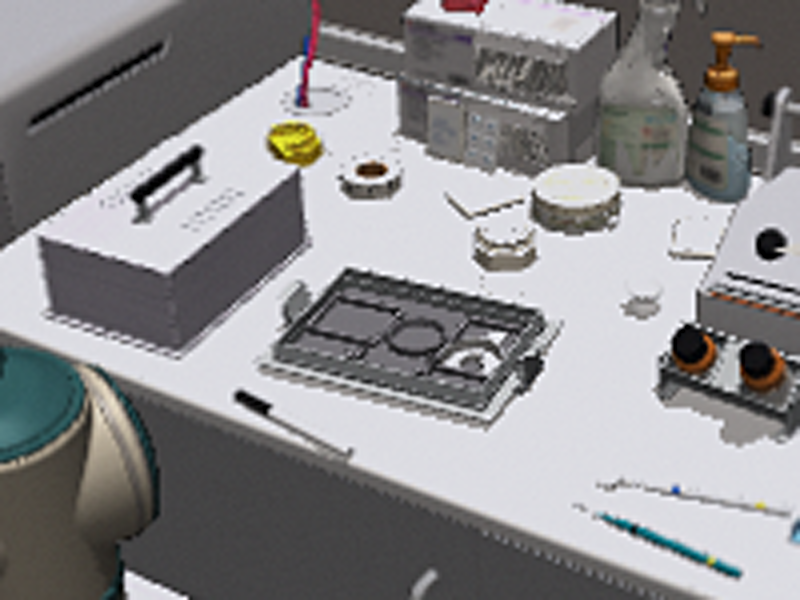

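View pics/s1b.png

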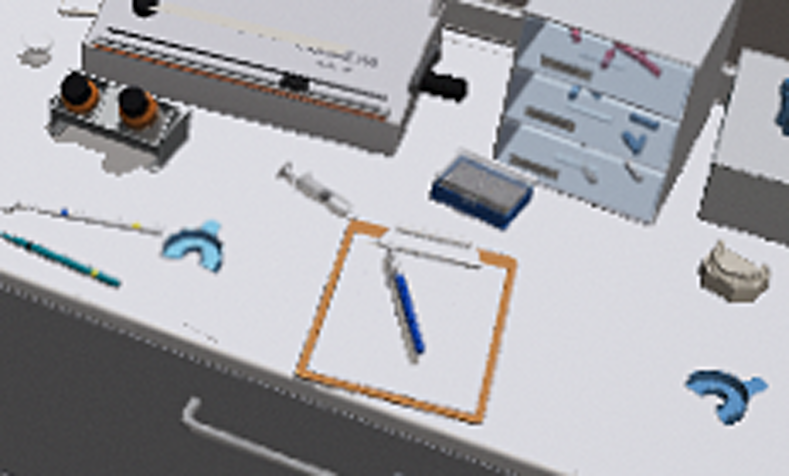

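```bash
python3 - <<'E'
from h import *
t=load("t1"); s=load("s1")
def T(x,y): return (90+x/4-.4,120+y/4-.4)
def Tb(x,y): return (250+x/4-.4,120+y/4-.4)
print("pan wall corners z30",onplane(t,[T(438,325),T(702,293),T(722,468),T(455,503)],30).round(1).tolist())
print("ring",onplane(t,[T(580,383)],17).round(1))
print("cover handle",onplane(t,[T(200,315),T(203,455)],123).round(1).tolist())
print("cover top corners",onplane(t,[T(105,248),T(305,240),T(318,540),T(108,545)],90).round(1).tolist())
print("model",onplane(t,[T(565,168)],20).round(1))
print("mirror ends",onplane(t,[Tb(248,498),Tb(440,455)],4).round(1).tolist())
print("probe ends",onplane(t,[Tb(253,547),Tb(448,567)],4).round(1).tolist())
print("bottle caps L R",onplane(t,[Tb(270,313),Tb(371,334)],80).round(1).tolist())
E
```

```text
pan wall corners z30 [[555.5, 139.4, 30.0], [581.2, -61.1, 30.0], [447.7, -76.6, 30.0], [420.6, 122.7, 30.0]]
ring [[513.4  31.5  17. ]]
cover handle [[545.4, 297.3, 123.0], [445.4, 289.9, 123.0]]
cover top corners [[601.2, 378.6, 90.0], [607.9, 231.3, 90.0], [388.6, 212.7, 90.0], [384.1, 363.0, 90.0]]
model [[681.7  45.7  20. ]]
mirror ends [[428.1, -203.4, 4.0], [461.4, -350.9, 4.0]]
probe ends [[391.0, -206.6, 4.0], [376.4, -354.2, 4.0]]
bottle caps L R [[557.2, -213.8, 80.0], [541.9, -287.8, 80.0]]
```

```bash
cat >> h.py <<'E'
from scipy.spatial.transform import Rotation as Ro
def Rdown(th):
    c,s=np.cos(np.radians(th)),np.sin(np.radians(th))
    return np.array([[0,-s,c],[0,c,s],[-1,0,0]])
def plan(wps,start=None,nd=1,pad=True):
    """wps: list of (pos,R or theta or None,n)"""
    if start is None:
        o=bot.get_obs(); p=np.array(o["ee_pos"],float);R=np.array(o["eef_rot"],float)
    else: p,R=start
    rows=[]
    for pos,Rt,n in wps:
        pos=np.array(pos,float)
        Rt=R if Rt is None else (Rdown(Rt) if np.isscalar(Rt) else Rt)
        for i in range(n):
            k=n-i
            d=R.T@((pos-p)/k)/10; w=Ro.from_matrix(R.T@Rt).as_rotvec()/k
            d=np.round(d,nd);w=np.round(w,3)
            if np.linalg.norm(w)>0.187 or np.linalg.norm(d)>6.25: print("LIMIT",d,w)
            rows.append(np.r_[d,w]+0.); p=p+R@d*10; R=R@Ro.from_rotvec(w).as_matrix()
    if pad:
        while len(rows)%10: rows.append(np.zeros(6))
    for i in range(0,len(rows),10):
        print("["+",".join("["+",".join(f"{v:g}" for v in r)+"]" for r in rows[i:i+10])+"]")
    print("end",p.round(1),R.round(3).tolist())
    return p,R
E
python3 - <<'E'
from h import *
plan([([440,200,250],40,7),([450,-230,250],12.7,7)])
E
```

```text
[[-0.7,-5.1,-2.8,0.079,0,0],[-0.7,-5.3,-2.4,0.078,0,0],[-0.7,-5.4,-2,0.079,0,0],[-0.7,-5.6,-1.5,0.078,0,0],[-0.7,-5.6,-1.1,0.079,0,0],[-0.7,-5.7,-0.6,0.078,0,0],[-0.7,-5.8,-0.2,0.079,-0.001,0],[0,-4.8,-3.8,0.068,0,0],[0,-5,-3.5,0.068,0,0],[0,-5.3,-3.2,0.068,0,0]]
[[0,-5.5,-2.8,0.068,0,0],[0,-5.7,-2.4,0.068,0,0],[0,-5.8,-2,0.068,0,0],[0,-5.9,-1.7,0.068,0,0],[0,0,0,0,0,0],[0,0,0,0,0,0],[0,0,0,0,0,0],[0,0,0,0,0,0],[0,0,0,0,0,0],[0,0,0,0,0,0]]
end [ 449.7 -230.   250. ] [[0.0, -0.22, 0.975], [0.0, 0.975, 0.22], [-1.0, -0.0, 0.0]]
```

Emit:
step_arm(moves=[[-0.7, -5.1, -2.8, 0.079, 0, 0], [-0.7, -5.3, -2.4, 0.078, 0, 0], [-0.7, -5.4, -2, 0.079, 0, 0], [-0.7, -5.6, -1.5, 0.078, 0, 0], [-0.7, -5.6, -1.1, 0.079, 0, 0], [-0.7, -5.7, -0.6, 0.078, 0, 0], [-0.7, -5.8, -0.2, 0.079, 0, 0], [0, -4.8, -3.8, 0.068, 0, 0], [0, -5, -3.5, 0.068, 0, 0], [0, -5.3, -3.2, 0.068, 0, 0]], grip=0.3)

```text
time: 1.5
ee_pos: [444.2, 14.4, 250.3]
eef_rot: [[0.0, -0.472, 0.881], [0.0, 0.881, 0.472], [-1.0, -0.0, 0.0]]
contact_force: [1.7, 0.7, -0.5]
gripper_width: 25.7
```

```bash
python3 - <<'E'
from h import *
c=cap("wrist","w1"); crop(c,"w1v",0,0,512,384,1.56)
E
```

```text
(no output)
```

View pics/w1v.png

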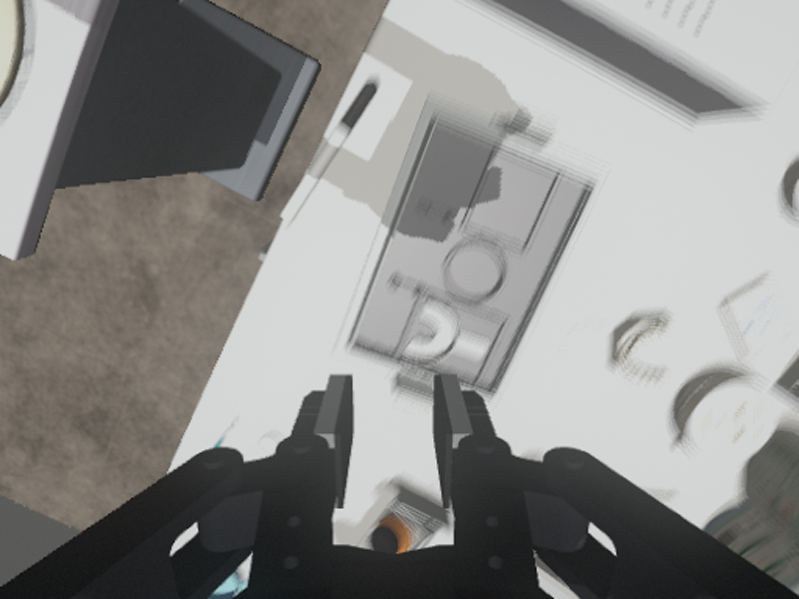

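Emit:
step_arm(moves=[[0, -5.5, -2.8, 0.068, 0, 0], [0, -5.7, -2.4, 0.068, 0, 0], [0, -5.8, -2, 0.068, 0, 0], [0, -5.9, -1.7, 0.068, 0, 0], [0, 0, 0, 0, 0, 0], [0, 0, 0, 0, 0, 0], [0, 0, 0, 0, 0, 0], [0, 0, 0, 0, 0, 0], [0, 0, 0, 0, 0, 0], [0, 0, 0, 0, 0, 0]])

```text
time: 2.8
ee_pos: [449.8, -229.6, 250.3]
eef_rot: [[0.0, -0.221, 0.975], [-0.0, 0.975, 0.221], [-1.0, -0.0, 0.0]]
contact_force: [0.2, -0.2, 0.0]
gripper_width: 25.6
```

```bash
python3 - <<'E'
from h import *
c=cap("wrist","w2"); crop(c,"w2v",0,0,512,384,1.56)
t=cap("top","t2");s=cap("scene","s2")
E
```

```text
(no output)
```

View pics/w2v.png

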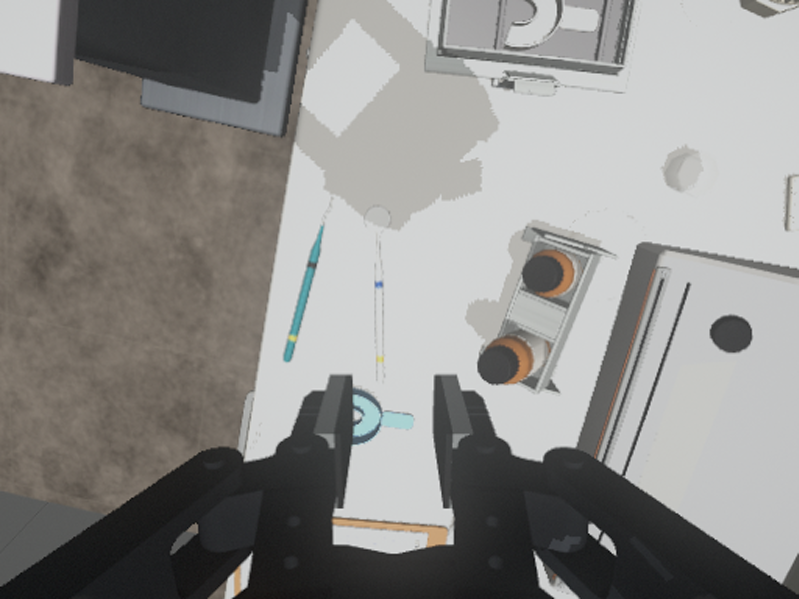

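Candidates for the mirror in the wrist picture (799 px view): white stick with a round head at (377,216), teal probe at (305,285), and the black-capped pen by the pan seen earlier. The white stick with the disc fits. Bottles: the one at (503,360) sticks out further (tall), and (549,271) is the short one. Models: the white arch behind the pan (top image 231,160); yellow (135,142) and the far-right fixed one are not meant. I'll check in a close crop.

```bash
python3 - <<'E'
from h import *
c=load("w2"); crop(c,"w2m",190,115,290,255,4.2); crop(c,"w2b",290,130,420,265,4.4)
E
```

```text
(no output)
```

View pics/w2m.png

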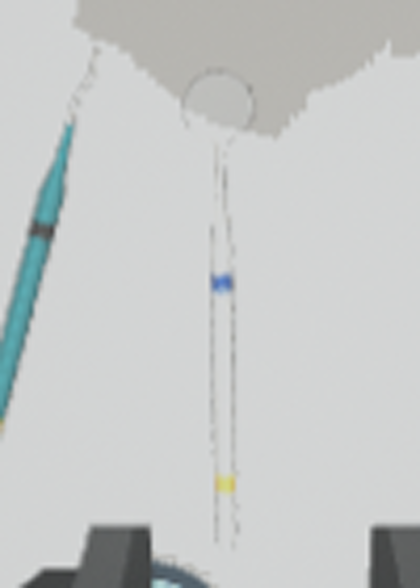

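View pics/w2b.png

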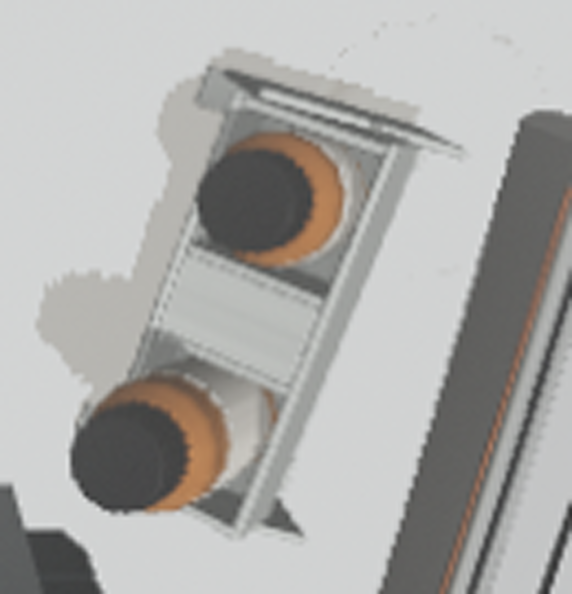

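```bash
python3 - <<'E'
from h import *
c=load("w2");t=load("t1")
f=lambda x,y:(190+(x+.5)/4.2-.5,115+(y+.5)/4.2-.5)
P=onplane(c,[f(219,104),f(219,69),f(222,283),f(226,484),f(227,546)],4)
print(P.round(1))
d=P[1]-P[4];print(np.linalg.norm(d),np.degrees(np.arctan2(d[1],d[0])))
u=d/np.linalg.norm(d)
print("from top end", ((P-P[1])@u).round(1), "centre",(P[1]-81*u).round(1))
d=P[2]-P[3];print(np.degrees(np.arctan2(d[1],d[0])))
print("top check blue,yellow",onplane(t,[(250+330/4-.4,120+478/4-.4),(250+419/4-.4,120+457/4-.4)],4).round(1))
E
```

```text
[[ 430.8 -211.1    4. ]
 [ 428.5 -200.6    4. ]
 [ 444.  -267.3    4. ]
 [ 460.2 -336.     4. ]
 [ 465.5 -358.6    4. ]]
162.28992696058086 103.15263564804246
from top end [ -10.8    0.   -68.5 -139.1 -162.3] centre [ 447.  -279.5    4. ]
103.3089028234672
top check blue,yellow [[ 443.5 -266.2    4. ]
 [ 459.8 -334.7    4. ]]
```

```bash
python3 - <<'E'
from h import *
plan([([448.8,-287.3,60],13.2,5),([448.8,-287.3,2],13.2,4)],nd=2)
E
```

```text
[[3.81,-1.12,-0.27,-0.002,0,0],[3.8,-1.12,-0.28,-0.002,0,0],[3.81,-1.11,-0.28,-0.001,0,0],[3.8,-1.11,-0.28,-0.002,0,0],[3.81,-1.12,-0.28,-0.001,0,0],[1.45,0,0,0,0,0],[1.45,0,0,0,0,0],[1.45,0,0,0,0,0],[1.45,0,0,0,0,0],[0,0,0,0,0,0]]
end [ 448.8 -287.3    2. ] [[0.0, -0.228, 0.974], [0.0, 0.974, 0.228], [-1.0, 0.0, 0.0]]
```

Emit:
step_arm(moves=[[3.8, -1.1, -0.3, -0.002, 0, 0], [3.8, -1.1, -0.3, -0.002, 0, 0], [3.8, -1.1, -0.3, -0.001, 0, 0], [3.8, -1.1, -0.3, -0.002, 0, 0], [3.8, -1.2, -0.2, -0.001, 0, 0], [1.45, 0, 0, 0, 0, 0], [1.45, 0, 0, 0, 0, 0], [1.45, 0, 0, 0, 0, 0], [1.45, 0, 0, 0, 0, 0], [0, 0, 0, 0, 0, 0]])

```text
time: 4.2
ee_pos: [448.1, -287.0, 1.1]
eef_rot: [[-0.002, -0.228, 0.974], [0.001, 0.974, 0.228], [-1.0, 0.002, -0.001]]
contact_force: [0.2, 0.8, 0.3]
gripper_width: 25.6
```

```bash
python3 - <<'E'
from h import *
c=cap("wrist","w3"); crop(c,"w3v",0,0,512,384,1.56)
E
```

```text
(no output)
```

View pics/w3v.png

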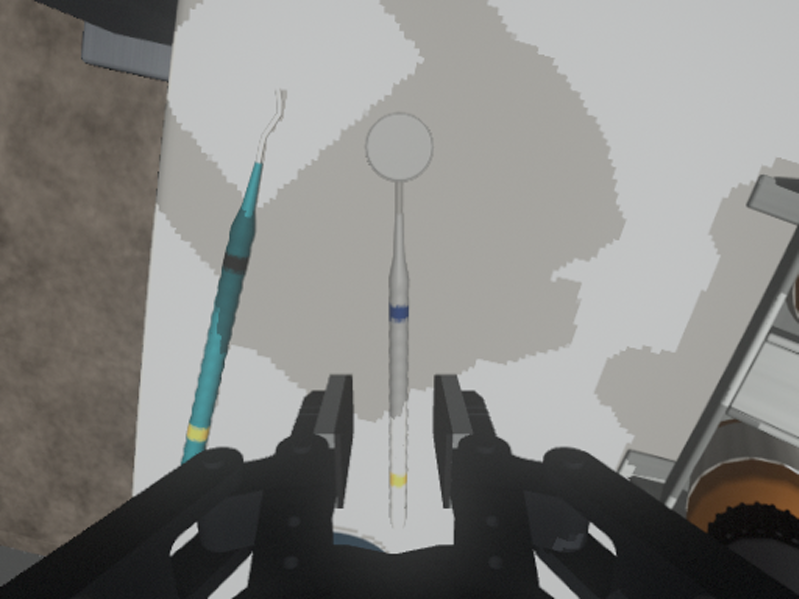

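Emit:
step_arm(moves=[[0, 0, 0, 0, 0, 0], [0, 0, 0, 0, 0, 0], [0, 0, 0, 0, 0, 0], [0, 0, 0, 0, 0, 0], [0, 0, 0, 0, 0, 0], [-1, 0, 0, 0, 0, 0], [-2, 0, 0, 0, 0, 0], [-3, 0, 0, 0, 0, 0], [-4, 0, 0, 0, 0, 0], [-5, 0, 0, 0, 0, 0]], grip=0)

```text
time: 5.5
ee_pos: [448.2, -287.2, 153.6]
eef_rot: [[-0.001, -0.228, 0.974], [0.001, 0.974, 0.228], [-1.0, 0.001, -0.001]]
contact_force: [0.8, -1.1, -0.0]
gripper_width: -0.1
```

```bash
python3 - <<'E'
from h import *
plan([([440,60,190],7.3,8)])
E
```

```text
[[-0.5,4.3,0.9,0.013,0,0],[-0.4,4.3,0.8,0.013,0,0],[-0.5,4.3,0.8,0.013,0,0],[-0.4,4.3,0.7,0.013,0,0],[-0.5,4.3,0.7,0.013,0,0],[-0.4,4.3,0.6,0.013,0,0],[-0.5,4.2,0.6,0.012,0,0],[-0.4,4.3,0.5,0.013,-0.001,-0.001],[0,0,0,0,0,0],[0,0,0,0,0,0]]
end [440.2  60.3 189.8] [[0.0, -0.127, 0.992], [-0.0, 0.992, 0.127], [-1.0, -0.0, 0.0]]
```

```bash
python3 - <<'E'
from h import *
c=cap("wrist","w4"); crop(c,"w4v",0,0,512,384,1.56)
E
```

```text
(no output)
```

View pics/w4v.png

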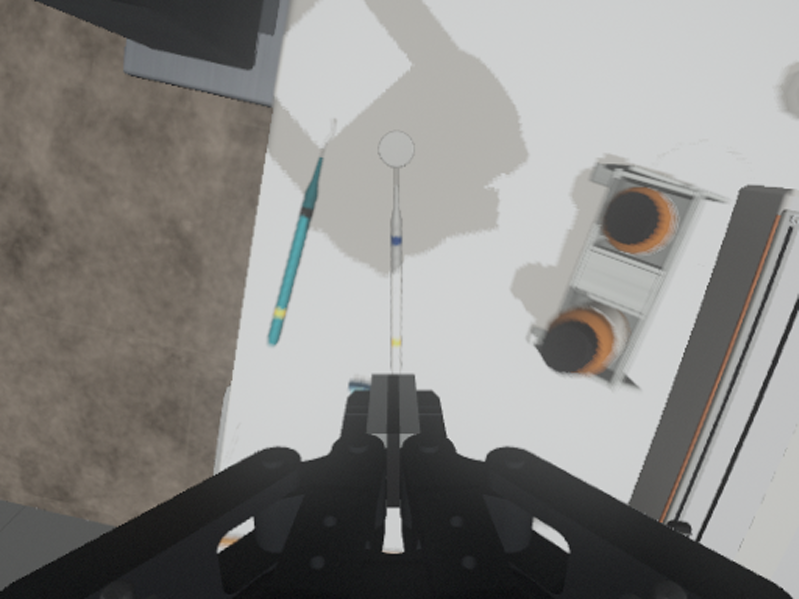

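```bash
python3 - <<'E'
from h import *
c=load("w4"); 
f=lambda x,y:((x+.5)/1.5625-.5,(y+.5)/1.5625-.5)
P=onplane(c,[f(396,149),f(396,240),f(396,343)],4);print(P.round(1))
d=P[1]-P[2];print(np.degrees(np.arctan2(d[1],d[0])))
print({k:np.round(v,2).tolist() for k,v in bot.get_obs().items()})
crop(c,"w4c",215,80,300,360,3)
E
```

```text
[[ 430.5 -211.8    4. ]
 [ 443.6 -267.4    4. ]
 [ 460.  -337.4    4. ]]
103.21336484898767
{'time': 5.55, 'joints': [-36.63, 4.96, 82.64, 0.01, 91.74, -49.81], 'qd': [0.03, -0.59, 0.14, 0.1, -8.04, 0.04], 'joint_efforts': [-0.24, -19.65, -17.29, -0.01, 0.01, 0.0], 'ee_pos': [450.8, -289.16, 162.24], 'eef_rot': [[0.01, -0.23, 0.97], [-0.01, 0.97, 0.23], [-1.0, -0.01, 0.01]], 'contact_force': [0.84, -0.51, 6.55], 'moment': [-0.01, -0.06, 0.02], 'gripper_width': 0.12}
```

View pics/w4c.png

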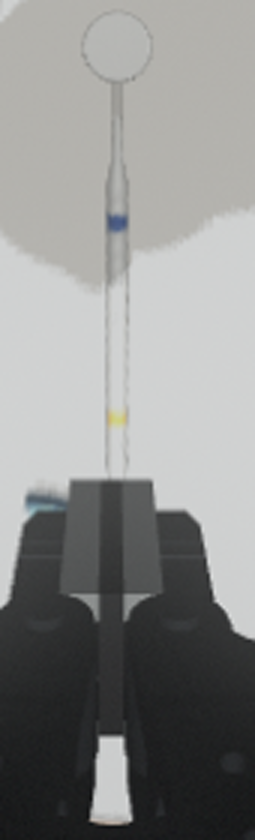

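Emit:
step_arm(moves=[[2, 0, 0, 0, 0, 0], [4, 0, 0, 0, 0, 0], [4, 0, 0, 0, 0, 0], [3, 0, 0, 0, 0, 0], [1.5, 0, 0, 0, 0, 0], [0.5, 0, 0, 0, 0, 0], [0.1, 0, 0, 0, 0, 0], [0, 0, 0, 0, 0, 0], [0, 0, 0, 0, 0, 0], [0, 0, 0, 0, 0, 0]], grip=0.22)

```text
time: 6.8
ee_pos: [448.9, -287.8, 1.7]
eef_rot: [[0.001, -0.228, 0.974], [-0.0, 0.974, 0.228], [-1.0, -0.0, 0.0]]
contact_force: [0.3, 0.1, 0.1]
gripper_width: 18.6
```

```bash
python3 - <<'E'
from h import *
c=cap("wrist","w5"); crop(c,"w5c",190,80,330,360,2)
E
```

```text
(no output)
```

View pics/w5c.png

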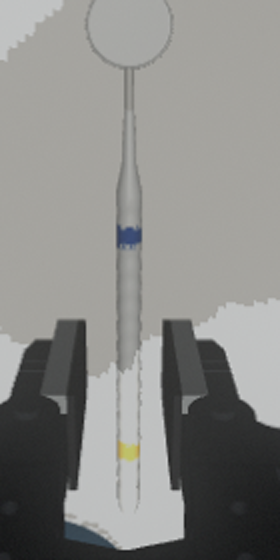

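Emit:
step_arm(moves=[[0.1, 0, 0, 0, 0, 0], [0, 0, 0, 0, 0, 0], [0, 0, 0, 0, 0, 0], [0, 0, 0, 0, 0, 0], [0, 0, 0, 0, 0, 0], [0, 0, 0, 0, 0, 0], [0, 0, 0, 0, 0, 0], [0, 0, 0, 0, 0, 0], [0, 0, 0, 0, 0, 0], [0, 0, 0, 0, 0, 0]], grip=0)

```text
time: 8.1
ee_pos: [448.7, -287.6, 0.3]
eef_rot: [[0.0, -0.228, 0.974], [0.0, 0.974, 0.228], [-1.0, 0.0, 0.0]]
contact_force: [-0.3, 0.2, -0.1]
gripper_width: 0.1
```

```bash
python3 - <<'E'
from h import *
c=cap("wrist","w6"); crop(c,"w6c",190,80,330,360,2)
s=cap("scene","s6"); crop(s,"s6c",250,150,400,270,5)
E
```

```text
(no output)
```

View pics/w6c.png

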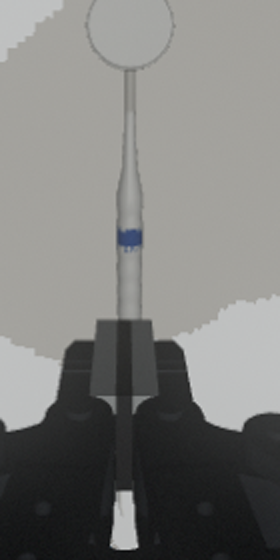

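View pics/s6c.png

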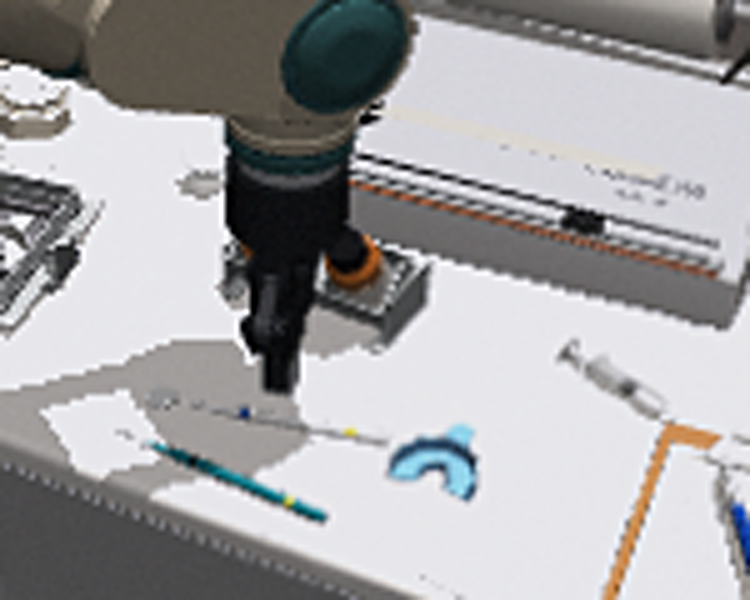

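```bash
python3 - <<'E'
from h import *
s=load("s6");c=load("w6");o=bot.get_obs();p=np.array(o["ee_pos"])
print(o["gripper_width"],p,c["xyz"].round(1))
for dz in (0,10,19,30): print(dz,((proj(s,p+[0,0,dz])-[250,150])*5).round(1),((proj(c,p+[0,0,dz])-[190,80])*2).round(1))
E
```

```text
-0.05841862849442753 [ 4.48671845e+02 -2.87619128e+02  2.82751171e-01] [ 430.3 -214.4  172.9]
0 [[270.7 428.1]] [[128.  301.9]]
10 [[271.2 416. ]] [[128.3 316.3]]
19 [[271.8 405.1]] [[128.5 330.7]]
30 [[272.4 391.6]] [[128.8 350.3]]
```

```bash
python3 - <<'E'
from h import *
s=load("s6");c=load("w6");o=bot.get_obs();p=np.array(o["ee_pos"]);R=np.array(o["eef_rot"])
for dz in (0,5,10,15,19,24,30): print(dz,*[((proj(c,p+R@[-dz,yy,zz])-[190,80])*2).round(0).tolist() for yy in(11,-11) for zz in (0,)],*[((proj(s,p+R@[-dz,yy,zz])-[250,150])*5).round(0).tolist() for yy in(11,-11) for zz in (5,-5)])
crop(c,"w6d",220,220,290,340,6)
crop(s,"s6d",285,200,325,250,12)
E
```

```text
0 [[128.0, 267.0]] [[128.0, 336.0]] [[256.0, 420.0]] [[252.0, 430.0]] [[289.0, 426.0]] [[286.0, 436.0]]
5 [[128.0, 273.0]] [[128.0, 343.0]] [[256.0, 414.0]] [[253.0, 424.0]] [[289.0, 420.0]] [[286.0, 430.0]]
10 [[128.0, 280.0]] [[128.0, 352.0]] [[256.0, 408.0]] [[253.0, 418.0]] [[290.0, 414.0]] [[286.0, 424.0]]
15 [[128.0, 287.0]] [[128.0, 360.0]] [[257.0, 402.0]] [[253.0, 412.0]] [[290.0, 408.0]] [[286.0, 418.0]]
19 [[129.0, 292.0]] [[128.0, 367.0]] [[257.0, 397.0]] [[253.0, 407.0]] [[290.0, 403.0]] [[287.0, 413.0]]
24 [[129.0, 300.0]] [[129.0, 377.0]] [[257.0, 391.0]] [[253.0, 401.0]] [[291.0, 397.0]] [[287.0, 407.0]]
30 [[129.0, 310.0]] [[129.0, 389.0]] [[257.0, 384.0]] [[254.0, 393.0]] [[291.0, 390.0]] [[287.0, 399.0]]
```

View pics/w6d.png

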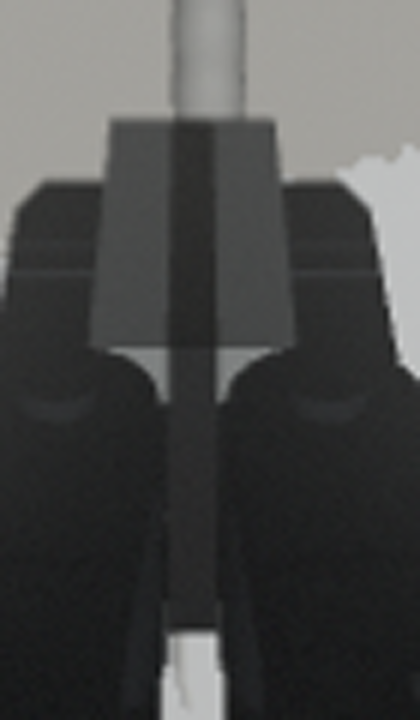

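View pics/s6d.png

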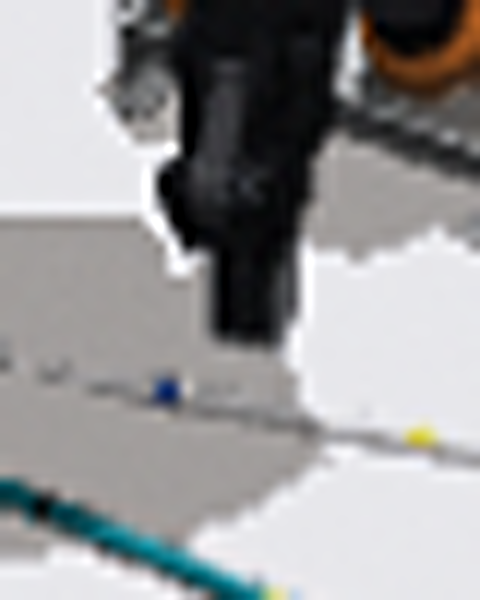

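```bash
python3 - <<'E'
from h import *
s=load("s6");c=load("w6");t=load("t1")
print(((proj(s,[[443.8,-267.3,6],[460,-336.4,6]])-[250,150])*5).round(1))
for c_ in (load("w2"),load("w3"),load("w5"),load("w6")): print(c_["xyz"].round(1), c_["rotation"].round(3).tolist())
c=load("w5")
print(onplane(c,[((129)/2+190,80+237/2.),((129)/2+190,80+452/2.)],6).round(1))
c=load("w6")
print(onplane(c,[((129)/2+190,80+238/2.)],6).round(1))
E
```

```text
[[239.5 415.5]
 [347.2 435.2]]
[ 432.  -156.3  422.9] [[0.976, 0.21, 0.065], [0.22, -0.931, -0.291], [-0.001, 0.298, -0.955]]
[ 430.  -214.1  173.8] [[0.974, 0.218, 0.065], [0.227, -0.93, -0.289], [-0.002, 0.296, -0.955]]
[ 430.4 -214.5  174.2] [[0.974, 0.217, 0.067], [0.227, -0.93, -0.29], [-0.0, 0.298, -0.955]]
[ 430.3 -214.4  172.9] [[0.974, 0.217, 0.067], [0.227, -0.93, -0.29], [-0.001, 0.298, -0.955]]
[[ 444.2 -266.8    6. ]
 [ 460.4 -335.6    6. ]]
[[ 443.9 -266.5    6. ]]
```

Emit:
step_arm(moves=[[0, 0, 0, 0, 0, 0], [0, 0, 0, 0, 0, 0], [0, 0, 0, 0, 0, 0], [0, 0, 0, 0, 0, 0], [0.5, 0, 0, 0, 0, 0], [0.5, 0, 0, 0, 0, 0], [0.5, 0, 0, 0, 0, 0], [0.4, 0, 0, 0, 0, 0], [0.2, 0, 0, 0, 0, 0], [0, 0, 0, 0, 0, 0]], grip=0.22)

```text
time: 9.45
ee_pos: [448.6, -287.6, -20.9]
eef_rot: [[-0.0, -0.228, 0.974], [0.0, 0.974, 0.228], [-1.0, 0.0, -0.0]]
contact_force: [-0.2, 0.6, 0.1]
gripper_width: 19.1
```

```bash
python3 - <<'E'
from h import *
s=cap("scene","s7"); crop(s,"s7c",270,190,350,250,10)
c=cap("wrist","w7"); crop(c,"w7c",190,80,330,360,2)
print(bot.get_obs()["contact_force"])
E
```

```text
[-0.19740482  0.13658411 -0.00117973]
```

View pics/s7c.png

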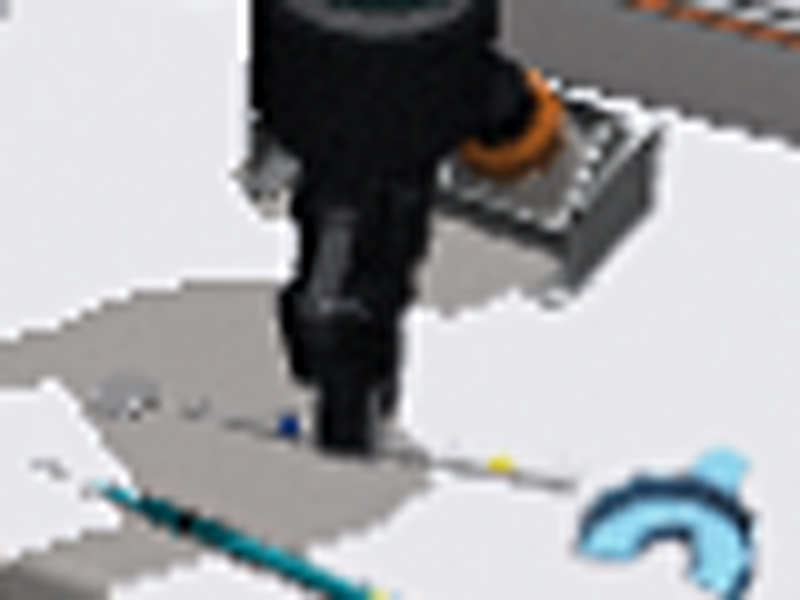

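View pics/w7c.png

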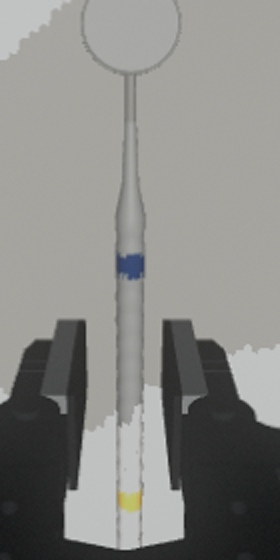

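Emit:
step_arm(moves=[[0.1, 0, 0, 0, 0, 0], [0.1, 0, 0, 0, 0, 0], [0.1, 0, 0, 0, 0, 0], [0.1, 0, 0, 0, 0, 0], [0.1, 0, 0, 0, 0, 0], [0, 0, 0, 0, 0, 0], [0, 0, 0, 0, 0, 0], [0, 0, 0, 0, 0, 0], [0, 0, 0, 0, 0, 0], [0, 0, 0, 0, 0, 0]], grip=0.22)

```text
time: 10.8
ee_pos: [448.7, -287.6, -25.7]
eef_rot: [[0.0, -0.228, 0.974], [0.0, 0.974, 0.228], [-1.0, 0.0, 0.0]]
contact_force: [-0.1, 0.5, 0.0]
gripper_width: 18.6
```

```bash
python3 - <<'E'
from h import *
s=cap("scene","s8"); crop(s,"s8c",285,210,335,245,16)
E
```

```text
(no output)
```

View pics/s8c.png

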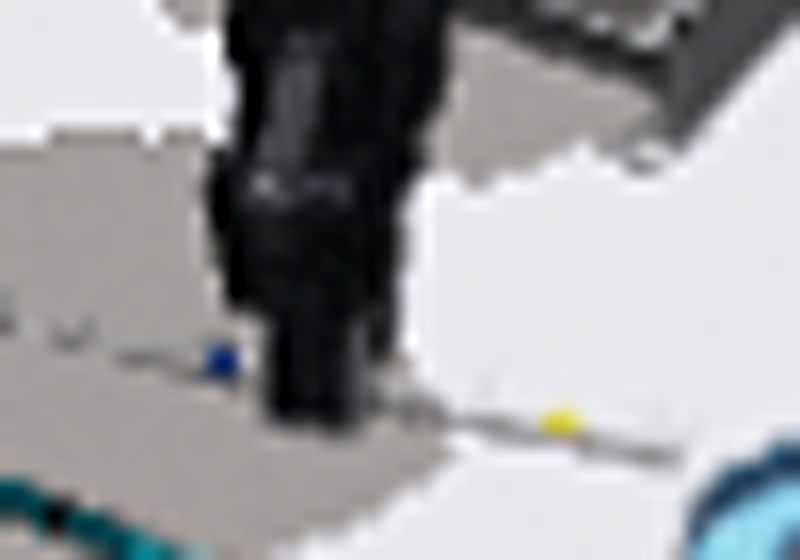

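```bash
python3 - <<'E'
from h import *
s=load("s8");o=bot.get_obs();p=np.array(o["ee_pos"]);R=np.array(o["eef_rot"])
for z in (0,3,6,10):
  for yy,zz in ((11,-9.3),(-11,-9.3),(11,-16),(-11,-16)):
    X=p+R@[0,yy,zz];X[2]=z
    print(z,yy,zz,((proj(s,X)+[.8,-.8]-[285,210])*16).round(0))
E
```

```text
0 11 -9.3 [[255. 416.]]
0 -11 -9.3 [[362. 436.]]
0 11 -16 [[247. 437.]]
0 -11 -16 [[354. 457.]]
3 11 -9.3 [[255. 405.]]
3 -11 -9.3 [[362. 425.]]
3 11 -16 [[247. 425.]]
3 -11 -16 [[354. 445.]]
6 11 -9.3 [[256. 393.]]
6 -11 -9.3 [[363. 413.]]
6 11 -16 [[248. 414.]]
6 -11 -16 [[355. 433.]]
10 11 -9.3 [[256. 378.]]
10 -11 -9.3 [[364. 397.]]
10 11 -16 [[248. 398.]]
10 -11 -16 [[356. 418.]]
```

Emit:
step_arm(moves=[[0.1, 0, 0, 0, 0, 0], [0.1, 0, 0, 0, 0, 0], [0.1, 0, 0, 0, 0, 0], [0.05, 0, 0, 0, 0, 0], [0, 0, 0, 0, 0, 0], [0, 0, 0, 0, 0, 0], [0, 0, 0, 0, 0, 0], [0, 0, 0, 0, 0, 0], [0, 0, 0, 0, 0, 0], [0, 0, 0, 0, 0, 0]], grip=0)

```text
time: 12.1
ee_pos: [449.0, -287.8, -26.3]
eef_rot: [[0.0, -0.228, 0.974], [-0.0, 0.974, 0.228], [-1.0, -0.0, 0.0]]
contact_force: [-10.5, 6.8, 23.1]
gripper_width: 4.4
```

Emit:
step_arm(moves=[[-0.2, 0, 0, 0, 0, 0], [0, 0, 0, 0, 0, 0], [0, 0, 0, 0, 0, 0], [0, 0, 0, 0, 0, 0], [0.1, 0, 0, 0, 0, 0], [0.1, 0, 0, 0, 0, 0], [0.1, 0, 0, 0, 0, 0], [0, 0, 0, 0, 0, 0], [0, 0, 0, 0, 0, 0], [0, 0, 0, 0, 0, 0]], grip=0.22)

```text
time: 13.35
ee_pos: [448.7, -287.6, -29.8]
eef_rot: [[-0.0, -0.228, 0.974], [0.0, 0.974, 0.228], [-1.0, 0.0, -0.0]]
contact_force: [-1.8, 1.3, 5.7]
gripper_width: 18.7
```

```bash
python3 - <<'E'
from h import *
c=cap("wrist","w9"); crop(c,"w9c",190,80,330,360,2)
print(bot.get_obs()["contact_force"],bot.get_obs()["ee_pos"])
E
```

```text
[-2.58827172  2.03831627  5.87093153] [ 448.67226625 -287.62134821  -29.76580473]
```

View pics/w9c.png

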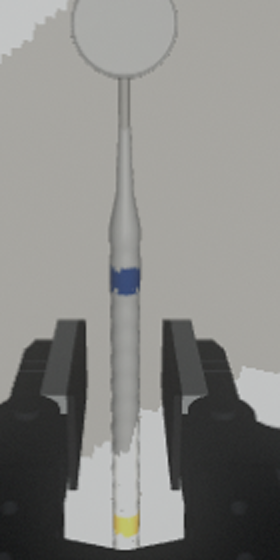

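Emit:
step_arm(moves=[[-0.07, 0, 0, 0, 0, 0], [0, 0, 0, 0, 0, 0], [0, 0, 0, 0, 0, 0], [0, 0, 0, 0, 0, 0], [0, 0, 0, 0, 0, 0], [0, 0, 0, 0, 0, 0], [0, 0, 0, 0, 0, 0], [0, 0, 0, 0, 0, 0], [-0.5, 0, 0, 0, 0, 0], [-1, 0, 0, 0, 0, 0]], grip=0)

```text
time: 14.65
ee_pos: [448.0, -287.1, -14.9]
eef_rot: [[-0.002, -0.228, 0.974], [0.001, 0.974, 0.228], [-1.0, 0.002, -0.001]]
contact_force: [-0.3, -0.4, 0.9]
gripper_width: 4.7
```

```bash
python3 - <<'E'
from h import *
c=cap("wrist","w10"); crop(c,"w10c",190,80,330,360,2)
s=cap("scene","s10"); crop(s,"s10c",270,190,350,250,10)
print(bot.get_obs()["gripper_width"])
E
```

```text
4.745430614091786
```

View pics/w10c.png

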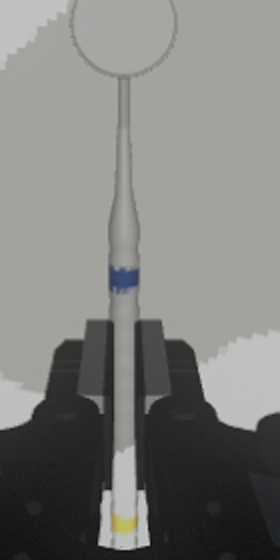

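View pics/s10c.png

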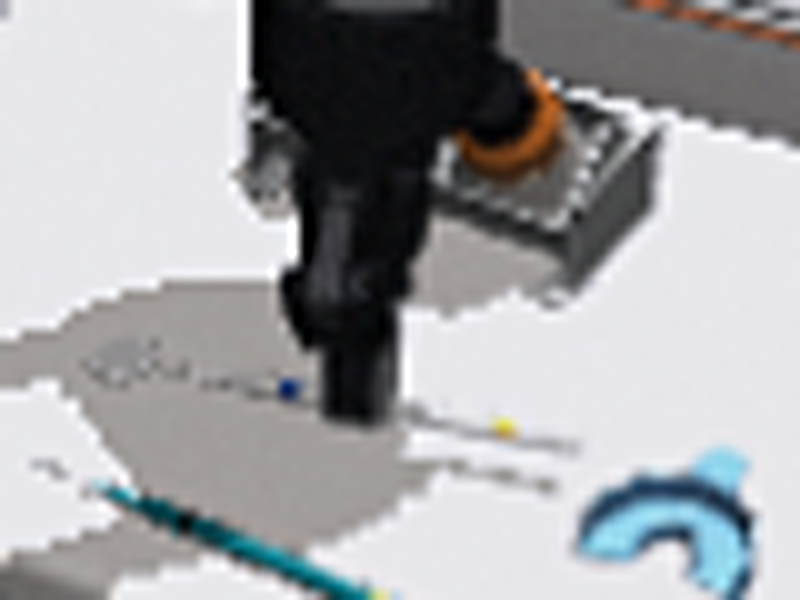

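```bash
python3 - <<'E'
from h import *
plan([([446,-280,30],13,1),([440,-240,85],12,1),([430,-185,130],11,1),([420,60,130],7.5,5),([420,60,130],7.5,2)])
E
```

```text
LIMIT [-5.5  4.   0.3] [0.018 0.    0.   ]
LIMIT [-4.5  5.6  0.2] [0.017 0.    0.   ]
[[-4.3,0.9,-0.1,0.003,0.001,0.001],[-5.5,4,0.3,0.018,0,0],[-4.5,5.6,0.2,0.017,0,0],[0,4.8,0.7,0.012,0,0],[0,4.9,0.7,0.012,0,0],[0,4.9,0.6,0.012,0,0],[0,4.8,0.6,0.013,0,0],[0,4.9,0.5,0.012,0,0],[0,0,0,0,0,0],[0,0,0,0,0,0]]
end [420.3  60.2 129.7] [[0.0, -0.131, 0.991], [-0.0, 0.991, 0.131], [-1.0, -0.0, 0.0]]
```

Emit:
step_arm(moves=[[-4.3, 1, 0, 0.003, 0, 0], [-5.2, 3.3, 0.3, 0.018, 0, 0], [-4.8, 4, 0.2, 0.017, 0, 0], [0, 5.4, 0.7, 0.012, 0, 0], [0, 5.6, 0.7, 0.012, 0, 0], [0, 5.4, 0.6, 0.012, 0, 0], [0, 5, 0.6, 0.013, 0, 0], [0, 3.5, 0.5, 0.012, 0, 0], [0, 1.5, 0, 0, 0, 0], [0, 0, 0, 0, 0, 0]])

```text
time: 16.0
ee_pos: [421.9, 60.1, 128.5]
eef_rot: [[-0.0, -0.132, 0.991], [-0.0, 0.991, 0.132], [-1.0, -0.0, -0.0]]
contact_force: [0.2, -0.7, -0.4]
gripper_width: 4.4
```

```bash
python3 - <<'E'
from h import *
c=cap("wrist","w11"); crop(c,"w11v",0,0,512,384,1.5625)
E
```

```text
(no output)
```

View pics/w11v.png

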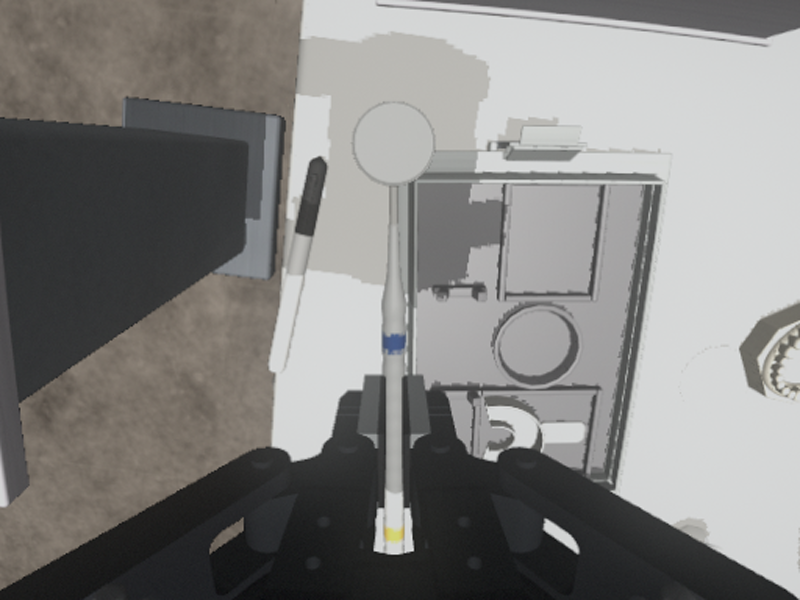

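```bash
python3 - <<'E'
from h import *
c=load("w11"); crop(c,"w11a",260,85,440,220,4.4);crop(c,"w11b",260,185,440,320,4.4)
E
```

```text
(no output)
```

View pics/w11a.png

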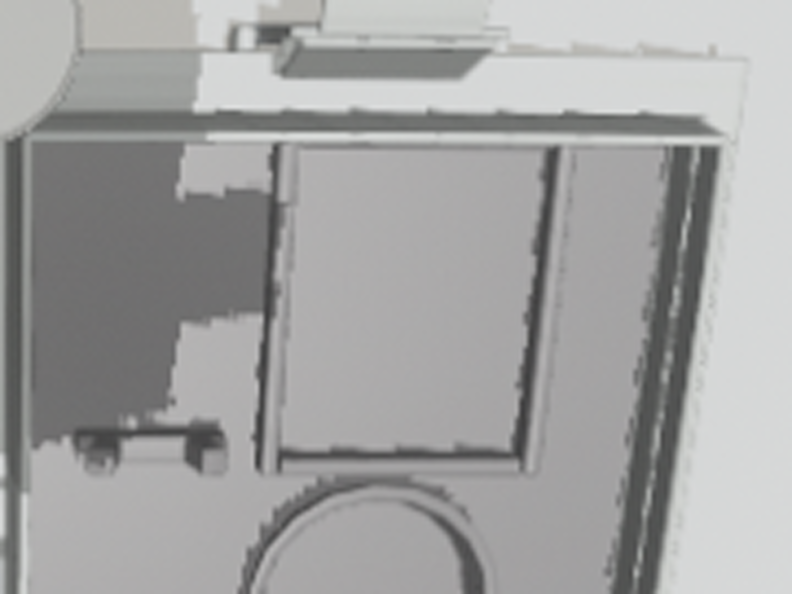

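View pics/w11b.png

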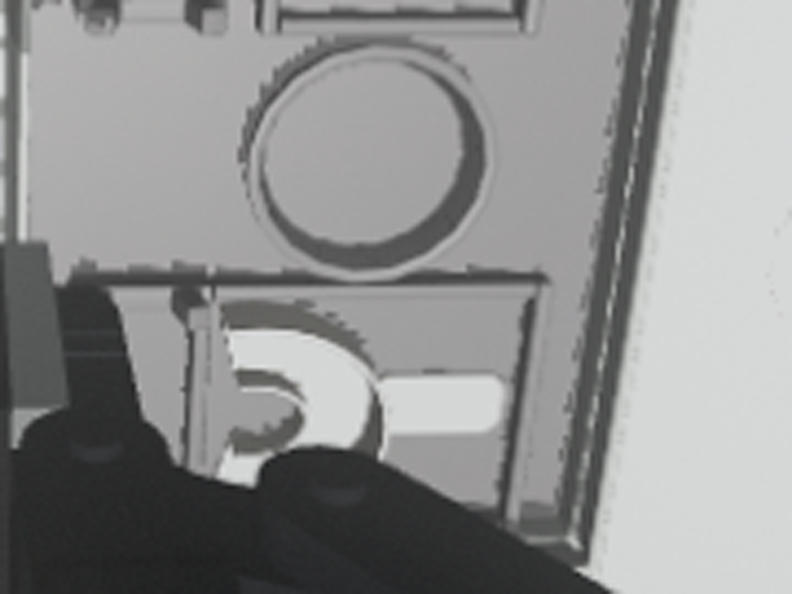

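```bash
python3 - <<'E'
from h import *
c=load("w11")
a=lambda x,y:(260+(x+.5)/4.4-.5,85+(y+.5)/4.4-.5)
b=lambda x,y:(260+(x+.5)/4.4-.5,185+(y+.5)/4.4-.5)
ring=onplane(c,[b(371,161)],17)[0]
W=onplane(c,[a(733,140),b(590,565),a(28,138)],30)
d=W[0]-W[1];th=np.degrees(np.arctan2(d[1],d[0]));d2=W[0]-W[2];th2=np.degrees(np.arctan2(d2[1],d2[0]))
print("ring",ring.round(1),W.round(1).tolist(),th,th2, np.linalg.norm(d),np.linalg.norm(d2))
F=onplane(c,[a(281,457),a(524,456)],15); S=onplane(c,[a(100,458),a(213,455)],26)
print(F.round(1).tolist(),S.round(1).tolist())
for th0 in (7.5,8.0):
  r=np.radians(th0);ux=np.array([np.cos(r),np.sin(r)]);uy=np.array([-ux[1],ux[0]])
  C=ring[:2]-10*ux+2*uy
  print(th0,"C from ring",C.round(1),"W rel",[((w[:2]-C)@np.c_[ux,uy]).round(1).tolist() for w in W],"F",[((w[:2]-C)@np.c_[ux,uy]).round(1).tolist() for w in F],"S",[((w[:2]-C)@np.c_[ux,uy]).round(1).tolist() for w in S])
  print("saddle_spot",C-40*ux,"bay",C+14*ux+64*uy)
E
```

```text
ring [513.7  33.1  17. ] [[558.7, 139.8, 30.0], [583.6, -55.5, 30.0], [424.4, 121.2, 30.0]] 97.27005062435296 7.913656742870983 196.92072952850958 135.5915281387668
[[488.1, 62.1, 15.0], [540.1, 69.3, 15.0]] [[448.3, 59.8, 26.0], [471.2, 63.5, 26.0]]
7.5 C from ring [503.5  33.7] W rel [[68.5, 98.0], [67.7, -98.9], [-67.1, 97.0]] F [[-11.6, 30.2], [40.9, 30.5]] S [[-51.3, 33.1], [-28.2, 33.7]]
saddle_spot [463.88684258  28.51297997] bay [509.07118879  99.01386548]
8.0 C from ring [503.5  33.6] W rel [[69.4, 97.5], [66.9, -99.4], [-66.2, 97.7]] F [[-11.4, 30.4], [41.2, 30.2]] S [[-51.0, 33.6], [-27.9, 34.1]]
saddle_spot [463.92838839  28.07828095] bay [508.49578565  98.9707848 ]
```

```bash
python3 - <<'E'
from h import *
c=load("w11")
f=lambda x,y:((x+.5)/1.5625-.5,(y+.5)/1.5625-.5)
p=np.array([421.9,60.1,128.5])
for z in (158,161,164):
  P=onplane(c,[f(394,143),f(394,343),f(394,534)],z)
  d=P[0]-P[2];L=np.linalg.norm(d);u=d/L
  ctr=P[1]-12.5*u
  print(z,P.round(1).tolist(),L,np.degrees(np.arctan2(d[1],d[0])),(ctr-p).round(1), (P[0]-70.2*u-p).round(1))
E
```

```text
158 [[410.5, 137.0, 158.0], [418.3, 78.6, 158.0], [427.9, 6.0, 158.0]] 132.1335498785987 97.56105851571716 [-2.   6.1 29.5] [-2.1  7.3 29.5]
161 [[410.5, 136.9, 161.0], [418.1, 79.8, 161.0], [427.6, 8.7, 161.0]] 129.36179642536604 97.56105851571716 [-2.1  7.3 32.5] [-2.1  7.3 32.5]
164 [[410.5, 136.9, 164.0], [418.0, 81.0, 164.0], [427.2, 11.4, 164.0]] 126.59004297213338 97.56105851571718 [-2.3  8.5 35.5] [-2.1  7.2 35.5]
```

```bash
python3 - <<'E'
from h import *
plan([([466.1,20.2,30],7.6,4),([466.1,20.2,30],7.6,1),([466.1,20.2,-12.9],7.6,4)],nd=2)
E
```

```text
[[2.46,-1.12,0.97,0,0,0],[2.46,-1.11,0.96,0,0,0],[2.46,-1.12,0.97,-0.001,0,0],[2.46,-1.11,0.96,0,0,0],[0,0,0,0,0,0],[1.07,0,0,0,0,0],[1.07,0,0,0,0,0],[1.08,0,0,0,0,0],[1.07,0,0,0,0,0],[0,0,0,0,0,0]]
end [466.1  20.2 -12.9] [[-0.0, -0.132, 0.991], [-0.0, 0.991, 0.132], [-1.0, -0.0, -0.0]]
```

Emit:
step_arm(moves=[[2.5, -1.5, 1.2, 0, 0, 0], [3, -1.5, 1.2, 0, 0, 0], [2.5, -1, 1, 0, 0, 0], [1.85, -0.46, 0.46, 0, 0, 0], [0, 0, 0, 0, 0, 0], [1.3, 0, 0, 0, 0, 0], [1.3, 0, 0, 0, 0, 0], [1.1, 0, 0, 0, 0, 0], [0.6, 0, 0, 0, 0, 0], [0, 0, 0, 0, 0, 0]])

```text
time: 17.3
ee_pos: [466.2, 20.9, -13.1]
eef_rot: [[0.0, -0.131, 0.991], [0.0, 0.991, 0.131], [-1.0, 0.0, 0.0]]
contact_force: [-0.6, -0.2, -0.3]
gripper_width: 4.8
```

```bash
python3 - <<'E'
from h import *
c=cap("wrist","w12"); crop(c,"w12v",0,0,512,384,1.5625);print(bot.get_obs()["ee_pos"],bot.get_obs()["contact_force"])
E
```

```text
[466.26668886  20.89759639 -13.02078799] [-0.28688372  0.3967351   0.08040488]
```

View pics/w12v.png

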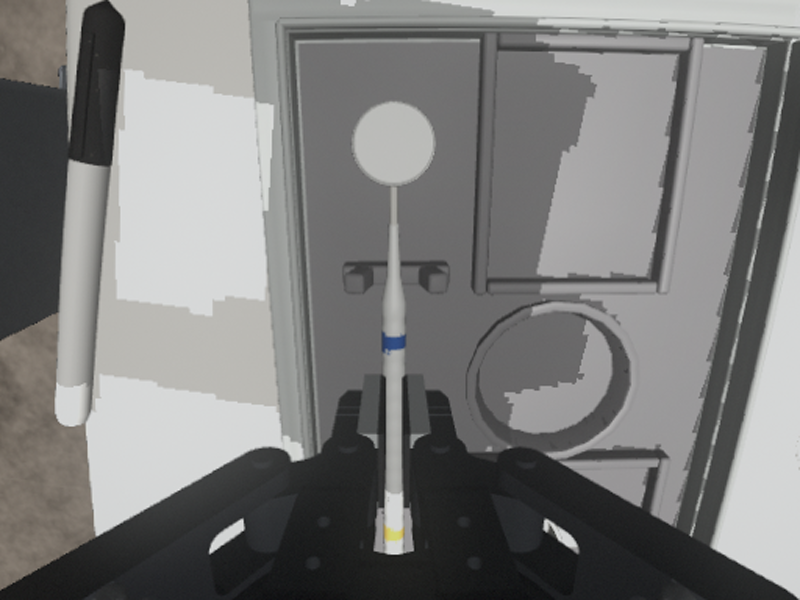

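Emit:
step_arm(moves=[[0.05, 0, 0, 0, 0, 0], [0, 0, 0, 0, 0, 0], [0, 0, 0, 0, 0, 0], [0, 0, 0, 0, 0, 0], [-0.5, 0, 0, 0, 0, 0], [-2, 0, 0, 0, 0, 0], [-4, 0, 0, 0, 0, 0], [-4.5, 0, 3, 0, 0, 0], [-4, 1, 4.5, 0, 0, 0], [-1.5, 1, 4.5, 0, 0, 0]], grip=0.18)

```text
time: 18.6
ee_pos: [585.0, 56.7, 155.7]
eef_rot: [[0.006, -0.13, 0.991], [0.0, 0.991, 0.13], [-1.0, -0.001, 0.006]]
contact_force: [-0.4, 0.5, 0.1]
gripper_width: 15.7
```

```bash
python3 - <<'E'
from h import *
c=cap("wrist","w13"); crop(c,"w13v",0,0,512,384,1.5625);print(bot.get_obs()["ee_pos"],bot.get_obs()["gripper_width"])
E
```

```text
[588.30280748  58.41812574 154.62103163] 15.18053658414405
```

View pics/w13v.png

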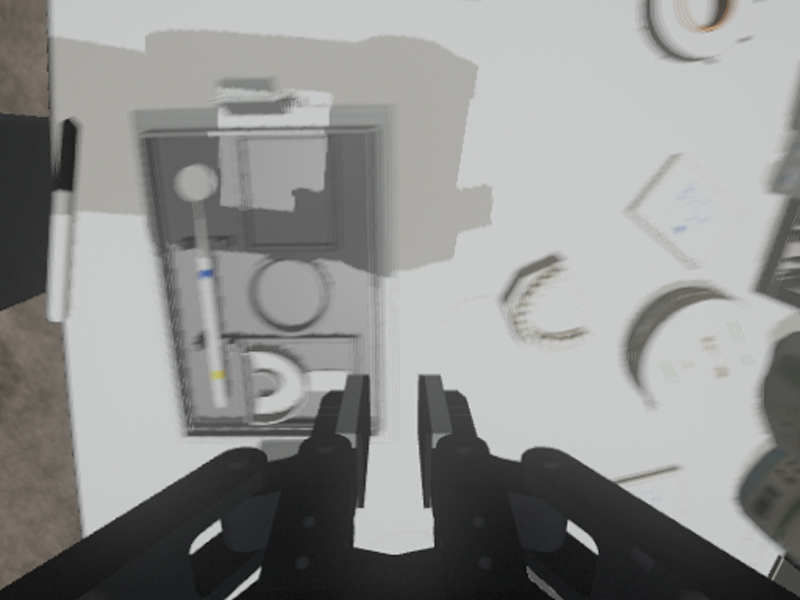

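Emit:
step_arm(moves=[[0.5, -1, 2, 0, 0, 0], [0.5, -1, 1.5, 0, 0, 0], [0.5, -0.5, 1, 0, 0, 0], [0, 0, 0, 0, 0, 0], [0, 0, 0, 0, 0, 0], [0, 0, 0, 0, 0, 0], [0, 0, 0, 0, 0, 0], [0, 0, 0, 0, 0, 0], [0, 0, 0, 0, 0, 0], [0, 0, 0, 0, 0, 0]], grip=0.75)

```text
time: 19.9
ee_pos: [630.3, 37.4, 136.5]
eef_rot: [[0.0, -0.131, 0.991], [0.0, 0.991, 0.131], [-1.0, 0.0, 0.0]]
contact_force: [-1.0, 1.2, 0.2]
gripper_width: 64.0
```

```bash
python3 - <<'E'
from h import *
c=cap("wrist","w14"); crop(c,"w14v",0,0,512,384,1.5625);print(bot.get_obs()["ee_pos"],bot.get_obs()["gripper_width"])
crop(c,"w14a",60,40,280,300,2.3)
E
```

```text
[630.34625705  37.38278634 136.45863054] 64.02529245915747
```

View pics/w14v.png

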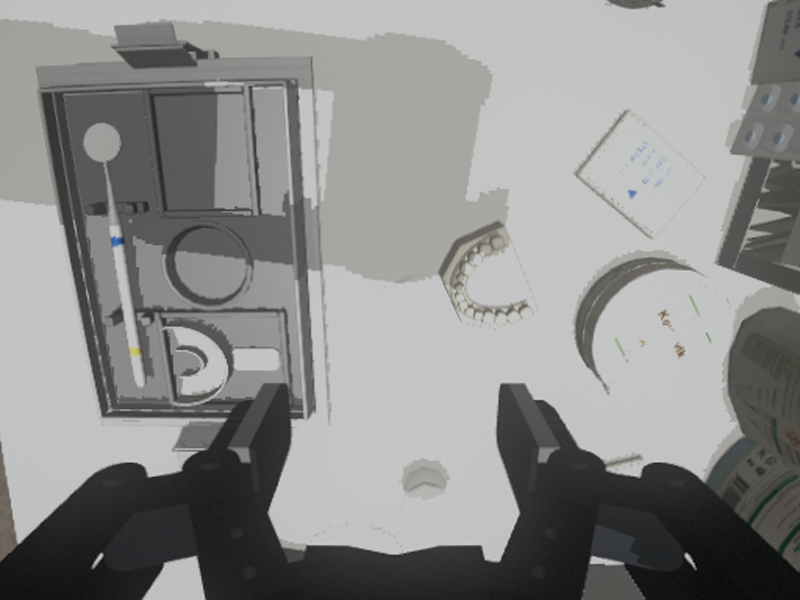

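View pics/w14a.png

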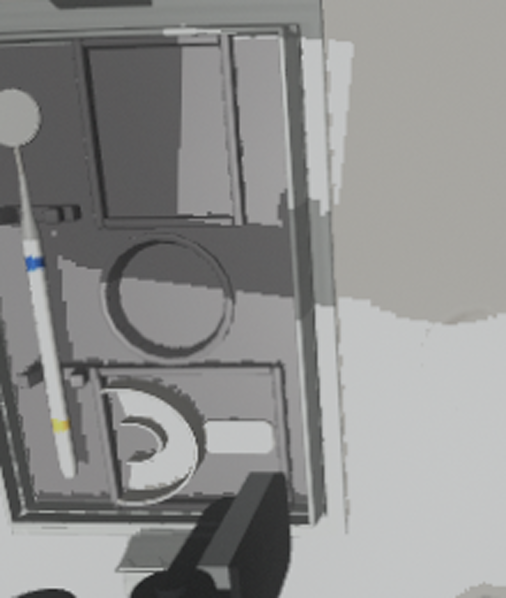

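```bash
python3 - <<'E'
from h import *
c=load("w14"); im=c["img"][130:220,270,:]; 
crop(c,"w14m",265,125,365,225,6,0.95)
g=c["img"][125:225,265:365].astype(float); 
e=np.clip((g-170)*3.2,0,255).astype(np.uint8)[:,:,::-1]
cv2.imwrite("pics/w14n.png",cv2.resize(e,None,fx=6,fy=6,interpolation=cv2.INTER_CUBIC))
E
```

```text
(no output)
```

View pics/w14m.png

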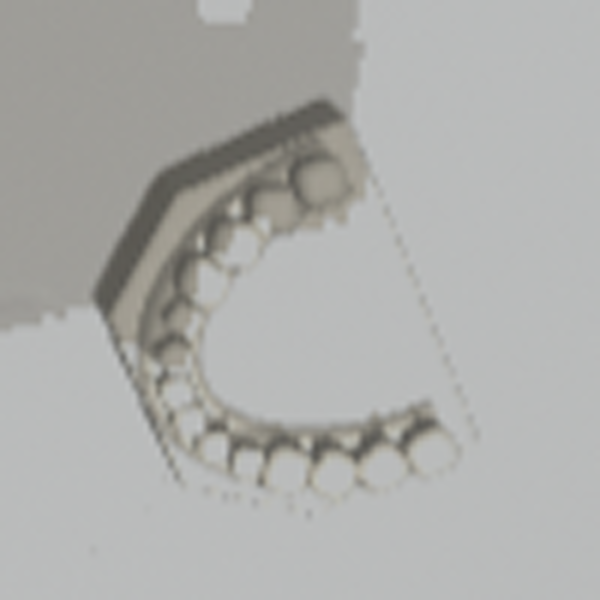

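View pics/w14n.png

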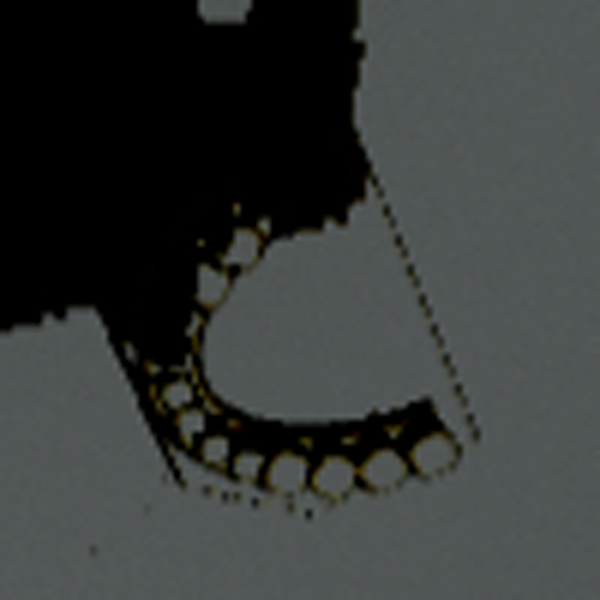

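```bash
python3 - <<'E'
from h import *
c=load("w14")
f=lambda x,y:(265+(x+.5)/6-.5,125+(y+.5)/6-.5)
P=onplane(c,[f(345,122),f(478,440),f(112,310),f(183,485),f(178,185),f(310,513)],18)[:,:2]
print(P.round(1))
b=P[1]-P[0];fr=P[3]-P[2]
ang=lambda v:np.degrees(np.arctan2(v[1],v[0]))
print("back len",np.linalg.norm(b),ang(b),"front",np.linalg.norm(fr),ang(fr))
a=np.radians(ang(b)); uy=np.array([np.cos(a),np.sin(a)]);ux=np.array([-uy[1],uy[0]])
print("x coords",(P@ux).round(1),"y",(P@uy).round(1))
mid=P[:2].mean(0); 
xs=[(P[:2]@ux).mean(),(P[2:4]@ux).mean()];ys=[P[0]@uy,P[1]@uy]
ctr=np.mean(xs)*ux+np.mean(ys)*uy
print("width",xs[1]-xs[0],"ctr",ctr,"x axis angle",ang(ux))
E
```

```text
[[688.6  78.8]
 [719.7  31.4]
 [657.9  44.9]
 [673.9  17.8]
 [664.8  65.8]
 [695.2  15.7]]
back len 56.66533091663397 -56.60081340038911 front 31.51303690969168 -59.52668104468665
x coords [618.2 618.2 574.  572.4 591.3 589. ] y [313.3 369.9 324.6 356.1 311.1 369.6]
width -45.03972609078005 ctr [685.34973437  42.70611602] x axis angle 33.39918659961089
```

```bash
python3 - <<'E'
from h import *
c=load("w14")
f=lambda x,y:((x+.5)/1.5625-.5,(y+.5)/1.5625-.5)
print(onplane(c,[f(576,330),f(607,392),f(660,255),f(625,110),f(650,238),f(577,176)],0).round(0).tolist())
print(onplane(c,[f(592,340),f(665,268),f(607,385),f(800,320)],30).round(0).tolist())
E
```

```text
[[754.0, 16.0, 0.0], [787.0, -26.0, 0.0], [797.0, 73.0, 0.0], [752.0, 155.0, 0.0], [787.0, 83.0, 0.0], [732.0, 113.0, 0.0]]
[[753.0, 20.0, 30.0], [785.0, 70.0, 30.0], [770.0, -8.0, 30.0], [881.0, 50.0, 30.0]]
```

```bash
python3 - <<'E'
from h import *
plan([([686.2,43.2,40],32.5,5),([686.2,43.2,-23.5],32.5,4)],nd=2)
E
```

```text
[[1.93,-0.03,1.12,-0.087,0,0],[1.93,-0.13,1.12,-0.087,0,0],[1.93,-0.22,1.1,-0.087,0,0],[1.93,-0.32,1.08,-0.088,0,0],[1.93,-0.42,1.04,-0.087,0,0],[1.59,0,0,0,0,0],[1.59,0,0,0,0,0],[1.58,0,0,0,0,0],[1.59,0,0,0,0,0],[0,0,0,0,0,0]]
end [686.2  43.2 -23.5] [[0.0, -0.537, 0.844], [0.0, 0.844, 0.537], [-1.0, 0.0, 0.0]]
```

Emit:
step_arm(moves=[[2.5, 0, 1.1, -0.087, 0, 0], [2.5, -0.1, 1.1, -0.087, 0, 0], [2, -0.2, 1.1, -0.087, 0, 0], [1.5, -0.3, 1.1, -0.088, 0, 0], [1.15, -0.5, 1.05, -0.087, 0, 0], [2, 0, 0, 0, 0, 0], [2, 0, 0, 0, 0, 0], [1.5, 0, 0, 0, 0, 0], [0.85, 0, 0, 0, 0, 0], [0, 0, 0, 0, 0, 0]])

```text
time: 21.2
ee_pos: [685.8, 43.5, -24.1]
eef_rot: [[-0.001, -0.537, 0.844], [0.0, 0.844, 0.537], [-1.0, 0.001, -0.001]]
contact_force: [0.2, -1.3, 0.2]
gripper_width: 64.3
```

```bash
python3 - <<'E'
from h import *
c=cap("wrist","w15"); crop(c,"w15v",0,0,512,384,1.5625);print(bot.get_obs()["ee_pos"],bot.get_obs()["contact_force"])
E
```

```text
[686.39440513  43.44498997 -23.22187267] [-1.39469591  0.21242789  0.81142323]
```

View pics/w15v.png

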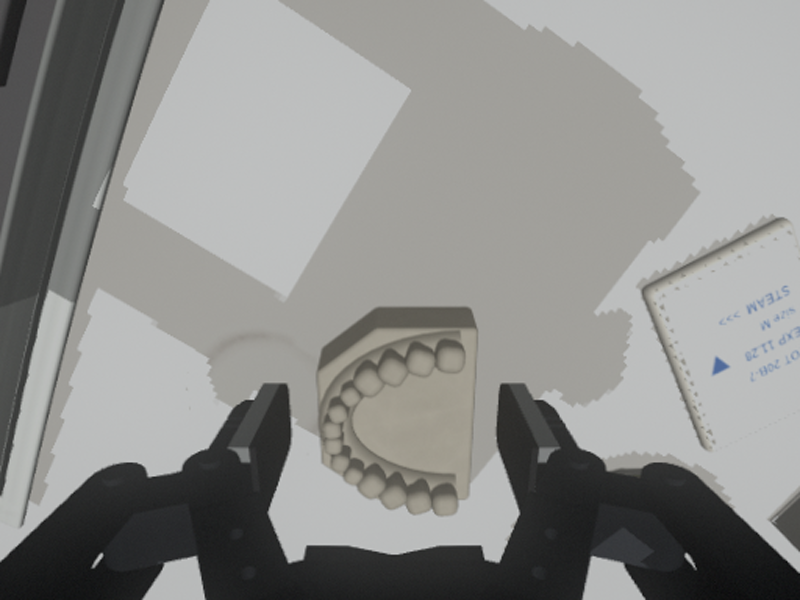

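Emit:
step_arm(moves=[[0, 0, 0, 0, 0, 0], [0, 0, 0, 0, 0, 0], [0, 0, 0, 0, 0, 0], [0, 0, 0, 0, 0, 0], [0, 0, 0, 0, 0, 0], [0, 0, 0, 0, 0, 0], [0, 0, 0, 0, 0, 0], [0, 0, 0, 0, 0, 0], [-0.5, 0, 0, 0, 0, 0], [-1, 0, 0, 0, 0, 0]], grip=0.3)

```text
time: 22.5
ee_pos: [685.4, 43.5, -9.2]
eef_rot: [[-0.002, -0.537, 0.844], [0.0, 0.844, 0.537], [-1.0, 0.001, -0.002]]
contact_force: [-0.8, 0.6, -0.7]
gripper_width: 44.0
```

```bash
python3 - <<'E'
from h import *
c=cap("wrist","w16"); crop(c,"w16v",0,0,512,384,1.5625);print(bot.get_obs()["ee_pos"],bot.get_obs()["contact_force"])
E
```

```text
[686.63275901  43.47345546  -6.85853307] [ 1.08410342 -0.80872307  0.4859267 ]
```

View pics/w16v.png

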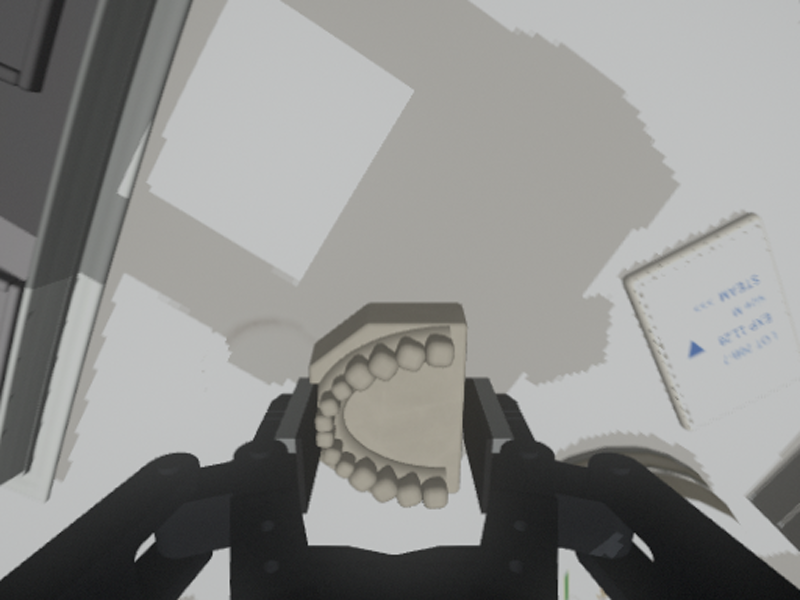

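```bash
python3 - <<'E'
from h import *
c=load("w16"); p=np.array([686.6,43.47,-6.86]); 
f=lambda x,y:((x+.5)/1.5625-.5,(y+.5)/1.5625-.5)
R=Rdown(32.5)
P=onplane(c,[f(466,323),f(460,492),f(372,322),f(312,376)],34.3)
print(((P-p)@R).round(1))
print(c["xyz"], (c["xyz"]-p)@R)
c=load("w15")
p=np.array([686.4,43.45,-23.2])
P=onplane(c,[f(476,328),f(469,498),f(379,325),f(319,380),f(323,463)],18)
print(((P-p)@R).round(1))
E
```

```text
[[-41.2  31.4  17.6]
 [-41.2 -24.2  18.2]
 [-41.2  31.7  -8.3]
 [-41.2  15.4 -25.6]]
[643.95017571 106.73791344 163.43349066] [-170.29349066   76.27535088   -1.97667186]
[[-41.2  29.2  21.1]
 [-41.2 -27.9  21.9]
 [-41.2  30.1  -5.9]
 [-41.2  13.2 -23.4]
 [-41.2 -14.9 -23.6]]
```

```bash
python3 - <<'E'
from h import *
plan([([680,45,40],32,1),([510,98,60],7.6,6)],nd=1)
E
```

```text
[[-4.7,0.5,-0.5,0.008,0.001,0.001],[-0.3,2.2,-1.9,0.071,0,0],[-0.3,2.1,-2.1,0.071,0,0],[-0.3,2,-2.2,0.071,0,0],[-0.4,1.8,-2.4,0.071,0,0],[-0.3,1.6,-2.5,0.071,0,0],[-0.4,1.4,-2.6,0.071,0,0],[0,0,0,0,0,0],[0,0,0,0,0,0],[0,0,0,0,0,0]]
end [509.9  97.5  60.2] [[-0.0, -0.133, 0.991], [0.0, 0.991, 0.133], [-1.0, 0.0, -0.0]]
```

Emit:
step_arm(moves=[[-3, 0, -0.5, 0.008, 0, 0], [-2, 2.2, -2, 0.071, 0, 0], [-0.5, 2.5, -2.6, 0.071, 0, 0], [-0.5, 2.4, -2.8, 0.071, 0, 0], [-0.5, 2, -2.6, 0.071, 0, 0], [-0.3, 1.4, -2.2, 0.071, 0, 0], [0, 0.6, -1.4, 0.071, 0, 0], [0, 0, 0, 0, 0, 0], [0, 0, 0, 0, 0, 0], [0, 0, 0, 0, 0, 0]])

```text
time: 23.8
ee_pos: [512.7, 89.7, 59.4]
eef_rot: [[0.0, -0.133, 0.991], [0.0, 0.991, 0.133], [-1.0, 0.0, 0.0]]
contact_force: [0.4, -0.2, -1.3]
gripper_width: 44.1
```

```bash
python3 - <<'E'
from h import *
c=cap("wrist","w17"); crop(c,"w17v",0,0,512,384,1.5625);print(bot.get_obs()["ee_pos"],bot.get_obs()["eef_rot"].round(3).tolist())
crop(c,"w17m",180,180,320,340,4)
E
```

```text
[512.67023793  89.65783835  59.39669161] [[-0.0, -0.133, 0.991], [0.0, 0.991, 0.133], [-1.0, 0.0, -0.0]]
```

View pics/w17v.png

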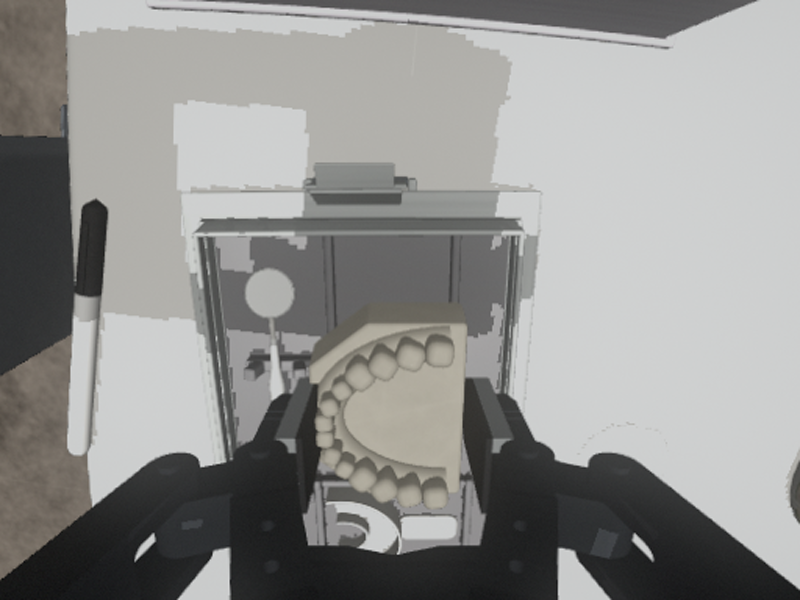

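View pics/w17m.png

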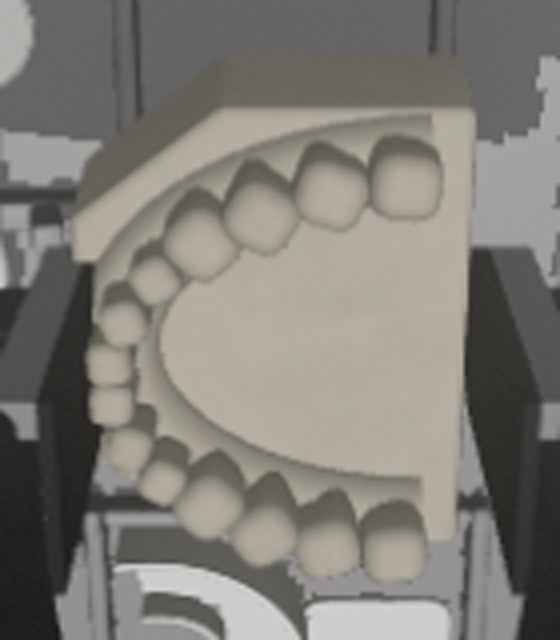

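```bash
python3 - <<'E'
from h import *
c=load("w17"); p=np.array([512.67,89.66,59.40]);R=Rdown(7.63)
f=lambda x,y:(180+(x+.5)/4-.5,180+(y+.5)/4-.5)
for dz in (34,36,38,41,42.5):
  P=onplane(c,[f(473,107),f(455,540),f(221,107),f(75,252)],59.4+dz)
  print(dz,((P-p)@R)[:,1:].round(1).tolist(),np.linalg.norm(P[0]-P[1]))
E
```

```text
34 [[27.0, 20.1], [-32.9, 20.5], [27.0, -8.9], [8.6, -26.8]] 59.84781676599849
36 [[27.7, 19.8], [-31.3, 20.2], [27.7, -8.8], [9.5, -26.4]] 58.98448128718174
38 [[28.4, 19.5], [-29.8, 19.9], [28.4, -8.7], [10.5, -26.0]] 58.121145808365
41 [[29.4, 19.1], [-27.4, 19.5], [29.4, -8.5], [11.9, -25.5]] 56.82614259013988
42.5 [[29.9, 18.8], [-26.2, 19.2], [30.0, -8.4], [12.7, -25.2]] 56.17864098102736
```

Emit:
step_arm(moves=[[1, 0.4, 0, 0, 0, 0], [1.5, 0.41, -0.16, 0, 0, 0], [1.5, 0, 0, 0, 0, 0], [1, 0, 0, 0, 0, 0], [0.8, 0, 0, 0, 0, 0], [0.7, 0, 0, 0, 0, 0], [0.5, 0, 0, 0, 0, 0], [0, 0, 0, 0, 0, 0], [0, 0, 0, 0, 0, 0], [0, 0, 0, 0, 0, 0]])

```text
time: 25.1
ee_pos: [509.9, 97.7, -10.1]
eef_rot: [[0.001, -0.133, 0.991], [0.0, 0.991, 0.133], [-1.0, 0.0, 0.001]]
contact_force: [-0.7, -0.8, -1.3]
gripper_width: 43.9
```

```bash
python3 - <<'E'
from h import *
c=cap("wrist","w18"); crop(c,"w18v",0,0,512,384,1.5625);print(bot.get_obs()["ee_pos"],bot.get_obs()["contact_force"])
E
```

```text
[509.80485138  97.72958972 -10.18242629] [-0.15788047  0.06186221 -1.59704376]
```

View pics/w18v.png

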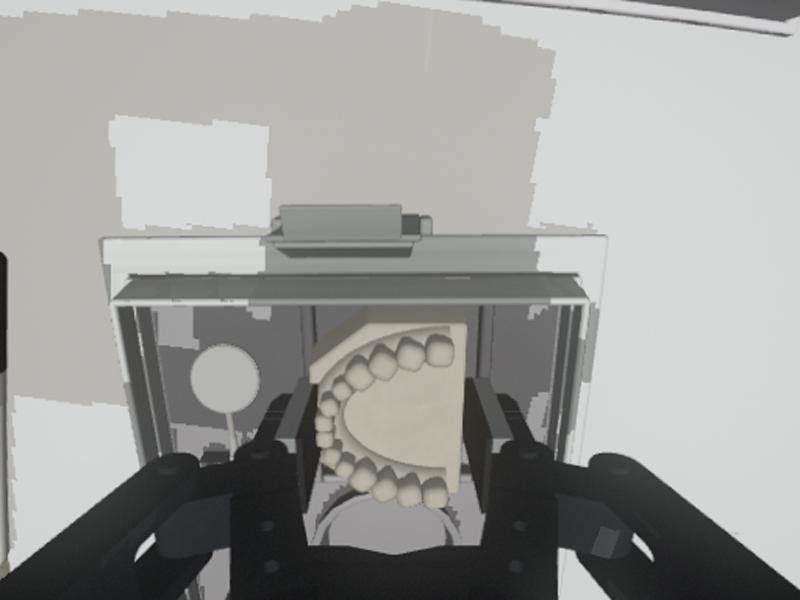

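Emit:
step_arm(moves=[[0, 0, 0.12, 0, 0, 0], [0, 0, 0.12, 0, 0, 0], [0, 0, 0, 0, 0, 0], [0.15, 0, 0, 0, 0, 0], [0.15, 0, 0, 0, 0, 0], [0.15, 0, 0, 0, 0, 0], [0.05, 0, 0, 0, 0, 0], [0, 0, 0, 0, 0, 0], [0, 0, 0, 0, 0, 0], [0, 0, 0, 0, 0, 0]])

```text
time: 26.4
ee_pos: [512.2, 98.0, -14.0]
eef_rot: [[0.0, -0.133, 0.991], [0.0, 0.991, 0.133], [-1.0, 0.0, 0.0]]
contact_force: [-6.5, -0.6, 11.1]
gripper_width: 44.1
```

Emit:
step_arm(moves=[[-0.05, 0, 0, 0, 0, 0], [0, 0, 0, 0, 0, 0], [0, 0, 0, 0, 0, 0], [0, 0, 0, 0, 0, 0], [0, 0, 0, 0, 0, 0], [-1, 0, 0, 0, 0, 0], [-2, 0, 0, 0, 0, 0], [-3, -1, 0, 0, 0, 0], [-2, -1, 0, 0, 0, 0], [-1, 0, 0, 0, 0, 0]], grip=0.61)

```text
time: 27.65
ee_pos: [515.4, 77.9, 76.9]
eef_rot: [[0.003, -0.132, 0.991], [0.0, 0.991, 0.132], [-1.0, -0.0, 0.003]]
contact_force: [0.0, -0.6, -0.2]
gripper_width: 52.2
```

```bash
python3 - <<'E'
from h import *
c=cap("wrist","w19"); crop(c,"w19v",0,0,512,384,1.5625);print(bot.get_obs()["ee_pos"],bot.get_obs()["contact_force"],bot.get_obs()["gripper_width"])
E
```

```text
[515.64163229  78.24823554  77.55063389] [0.64680595 0.44281401 1.11289738] 52.0282468438504
```

View pics/w19v.png

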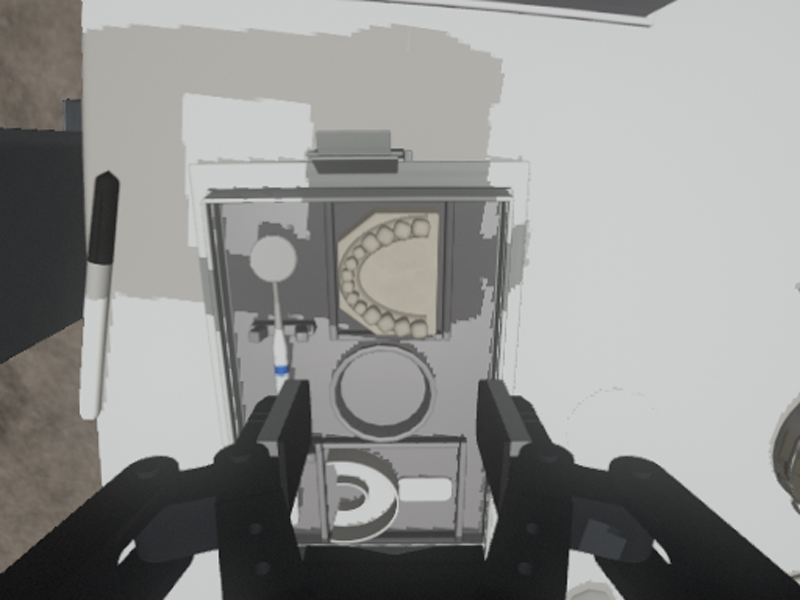

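```bash
python3 - <<'E'
from h import *
c=load("w2");t=load("t2")
f=lambda x,y:(290+(x+.5)/4.4-.5,130+(y+.5)/4.4-.5)
for z in (50,60):
  P=onplane(c,[f(412,150),f(240,538)],z);d=P[0]-P[1];print(P.round(1).tolist(),np.linalg.norm(d),np.degrees(np.arctan2(d[1],d[0])))
for z in (35,45):
  P=onplane(c,[f(228,110),f(150,330)],z);d=P[0]-P[1];print(P.round(1).tolist(),np.linalg.norm(d),np.degrees(np.arctan2(d[1],d[0])))
# caps
print("caps", [onplane(c,[f(254,200),f(129,458)],z).round(1).tolist() for z in (60,75,90)])
E
```

```text
[[602.8, -195.5, 50.0], [592.3, -318.1, 50.0]] 123.04135781927953 85.08884265169596
[[598.2, -194.4, 60.0], [588.0, -313.7, 60.0]] 119.74215451598941 85.08884265169594
[[554.7, -198.0, 35.0], [551.8, -265.5, 35.0]] 67.51442478139774 87.50056233251674
[[551.5, -196.9, 45.0], [548.7, -262.6, 45.0]] 65.77410499095053 87.50056233251672
caps [[[560.9, -217.0, 60.0], [549.2, -296.5, 60.0]], [[555.6, -214.5, 75.0], [544.4, -290.7, 75.0]], [[550.2, -212.0, 90.0], [539.5, -284.9, 90.0]]]
```

```bash
python3 - <<'E'
from h import *
plan([([575,-245,150],-94.5,12)],nd=1,pad=True)
E
```

```text
[[-0.6,-2.7,0.1,0.148,0,0],[-0.6,-2.7,0.5,0.149,0,0],[-0.6,-2.6,0.9,0.148,0,0],[-0.6,-2.4,1.3,0.149,0,0],[-0.6,-2.2,1.7,0.148,0,0],[-0.6,-1.9,2,0.149,0,0],[-0.6,-1.6,2.2,0.148,0,-0.001],[-0.6,-1.3,2.4,0.149,0,-0.001],[-0.6,-0.9,2.6,0.148,0,0],[-0.6,-0.5,2.7,0.149,0,-0.001]]
[[-0.6,-0.1,2.7,0.148,0.001,0],[-0.6,0.4,2.7,0.149,0,-0.001],[0,0,0,0,0,0],[0,0,0,0,0,0],[0,0,0,0,0,0],[0,0,0,0,0,0],[0,0,0,0,0,0],[0,0,0,0,0,0],[0,0,0,0,0,0],[0,0,0,0,0,0]]
end [ 575.4 -244.7  149.7] [[-0.0, 0.997, -0.079], [-0.0, -0.079, -0.997], [-1.0, -0.0, 0.0]]
```

Emit:
step_arm(moves=[[-0.7, -3.2, 0.1, 0.178, 0, 0], [-0.8, -3.4, 0.6, 0.178, 0, 0], [-0.8, -3.3, 1.2, 0.178, 0, 0], [-0.8, -3, 1.7, 0.178, 0, 0], [-0.8, -2.6, 2.2, 0.178, 0, 0], [-0.8, -2.1, 2.6, 0.178, 0, 0], [-0.8, -1.5, 2.9, 0.178, 0, 0], [-0.8, -0.9, 3, 0.178, 0, 0], [-0.7, -0.5, 2.8, 0.178, 0, 0], [-0.3, 0, 2, 0.178, 0, 0]])

```text
time: 28.95
ee_pos: [556.6, -235.7, 147.4]
eef_rot: [[-0.001, 0.997, -0.082], [0.001, -0.082, -0.997], [-1.0, -0.001, -0.0]]
contact_force: [-0.6, 0.7, 0.2]
gripper_width: 51.8
```

```bash
python3 - <<'E'
from h import *
plan([([575,-248,150],-94.5,3)],nd=1,pad=True)
E
```

```text
[[-0.1,0.6,0.4,-0.001,0,0],[-0.1,0.7,0.3,-0.001,0,0],[-0.1,0.6,0.4,-0.002,0,0.001],[0,0,0,0,0,0],[0,0,0,0,0,0],[0,0,0,0,0,0],[0,0,0,0,0,0],[0,0,0,0,0,0],[0,0,0,0,0,0],[0,0,0,0,0,0]]
end [ 574.7 -248.2  150.4] [[0.0, 0.997, -0.078], [0.0, -0.078, -0.997], [-1.0, 0.0, -0.0]]
```

```bash
python3 - <<'E'
from h import *
c=cap("wrist","w20"); crop(c,"w20v",0,0,512,384,1.5625);o=bot.get_obs();print(o["ee_pos"],o["joints"].round(1))
E
```

```text
[ 556.51889758 -237.61373508  147.51582532] [-26.6  17.1  70.5  -0.   92.4  68.6]
```

View pics/w20v.png

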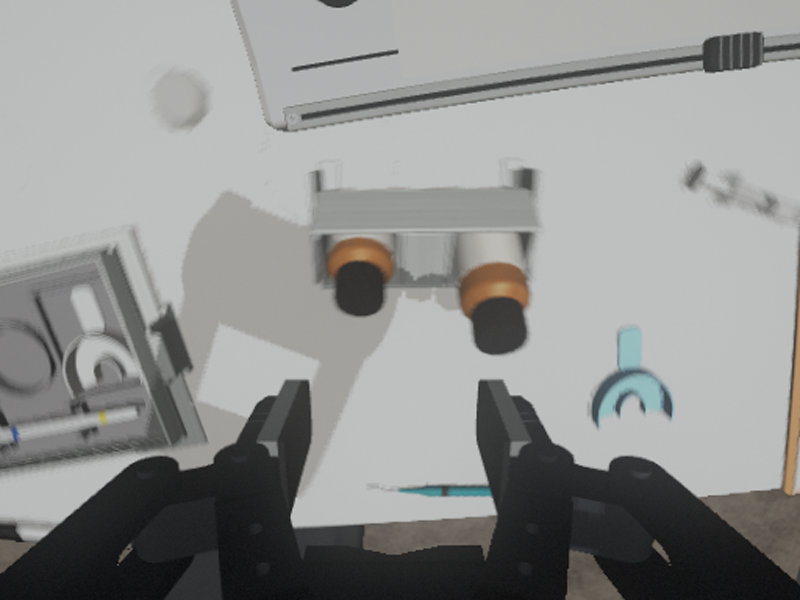

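```bash
python3 - <<'E'
from h import *
import time
c=cap("wrist","w21");c=cap("wrist","w21");c=cap("wrist","w21"); crop(c,"w21c",190,90,350,235,5);o=bot.get_obs();print(o["ee_pos"],o["qd"].round(2))
E
```

```text
[ 556.46386221 -234.22867415  147.07067905] [ 0.82 -0.67  0.57  0.01  0.15 -0.07]
```

View pics/w21c.png

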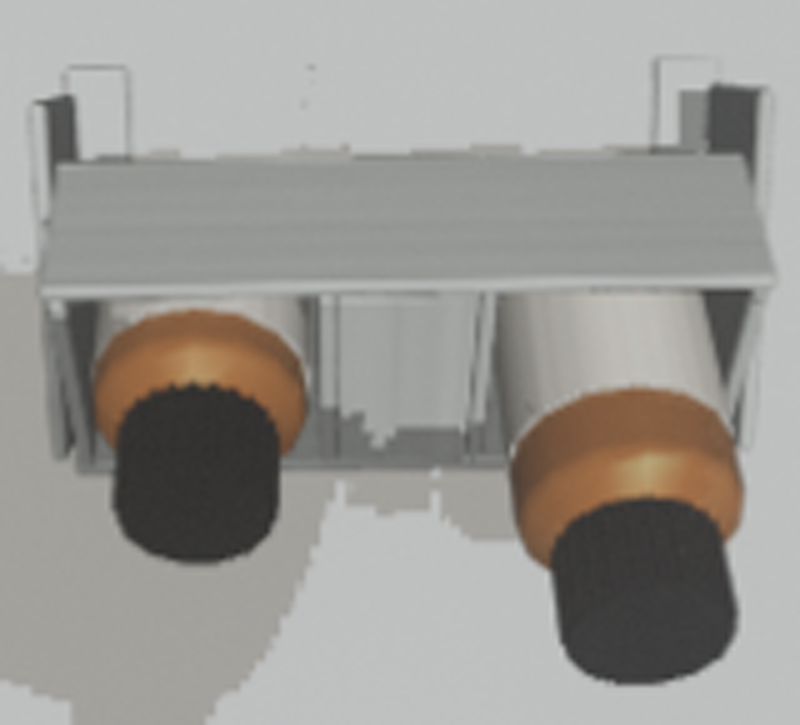

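```bash
python3 - <<'E'
from h import *
c=load("w21");c2=load("w2")
f=lambda x,y:(190+(x+.5)/5-.5,90+(y+.5)/5-.5)
f2=lambda x,y:(290+(x+.5)/4.4-.5,130+(y+.5)/4.4-.5)
print(c["xyz"])
for z in (52,56,60,64):
  P=onplane(c,[f(42,292),f(774,281)],z);d=P[0]-P[1];print(z,P.round(1).tolist(),np.linalg.norm(d),np.degrees(np.arctan2(d[1],d[0])))
# project this edge into w2
P=onplane(c,[f(42,292),f(774,281)],58)
print(((proj(c2,P)-[290,130])*4.4).round(0))
for z in (50,60):
  P=onplane(c,[f(42,292),f(774,281)],z);print(z,((proj(c2,P)-[290,130])*4.4).round(0).tolist())
E
```

```text
[ 631.46069302 -241.57365396  319.54715082]
52 [[593.3, -193.2, 52.0], [586.1, -316.6, 52.0]] 123.63594342312565 86.64005505492135
56 [[593.9, -193.9, 56.0], [586.8, -315.5, 56.0]] 121.78750746643013 86.64005505492136
60 [[594.5, -194.6, 60.0], [587.4, -314.3, 60.0]] 119.93907150973466 86.64005505492133
64 [[595.0, -195.3, 64.0], [588.1, -313.2, 64.0]] 118.09063555303916 86.64005505492139
[[394. 143.]
 [232. 536.]]
50 [[380.0, 131.0], [218.0, 529.0]]
60 [[397.0, 146.0], [236.0, 538.0]]
```

```bash
python3 - <<'E'
from h import *
c=load("w21");c2=load("w2")
O=np.array([568.9,-289.1,46.2]); rx=np.array([.998,-.065,0]);uy=np.array([.065,.998,0]);a=-.574*rx+np.array([0,0,.819])
e=np.cross(uy,a); 
print(e)
for off in (0,2):
  for s,r in ((30,19),(52,13.5),(54,13.5),(30,0),(54,0)):
    th=np.linspace(0,2*np.pi,72); X=O+s*a+r*(np.cos(th)[:,None]*e+np.sin(th)[:,None]*uy)-off*(e if e[0]>0 else -e)
    q=(proj(c,X)-[190,90])*5; q2=(proj(c2,X)-[290,130])*4.4
    print(off,s,r,"w21 x",q[:,0].min().round(),q[:,0].max().round(),"y",q[:,1].min().round(),q[:,1].max().round()," w2 x",q2[:,0].min().round(),q2[:,0].max().round(),"y",q2[:,1].min().round(),q2[:,1].max().round())
E
```

```text
[ 0.817362   -0.053235    0.57413145]
0 30 19 w21 x 512.0 746.0 y 442.0 585.0  w2 x 88.0 220.0 y 378.0 515.0
0 52 13.5 w21 x 559.0 734.0 y 578.0 676.0  w2 x 74.0 172.0 y 411.0 513.0
0 54 13.5 w21 x 560.0 736.0 y 589.0 686.0  w2 x 71.0 169.0 y 412.0 515.0
0 30 0 w21 x 628.0 628.0 y 518.0 518.0  w2 x 153.0 153.0 y 446.0 446.0
0 54 0 w21 x 648.0 648.0 y 640.0 640.0  w2 x 119.0 119.0 y 463.0 463.0
2 30 19 w21 x 511.0 743.0 y 450.0 592.0  w2 x 82.0 214.0 y 375.0 511.0
2 52 13.5 w21 x 557.0 731.0 y 586.0 682.0  w2 x 68.0 165.0 y 407.0 509.0
2 54 13.5 w21 x 559.0 734.0 y 597.0 693.0  w2 x 65.0 162.0 y 409.0 511.0
2 30 0 w21 x 626.0 626.0 y 525.0 525.0  w2 x 146.0 146.0 y 443.0 443.0
2 54 0 w21 x 646.0 646.0 y 647.0 647.0  w2 x 113.0 113.0 y 460.0 460.0
```

```bash
cat >> h.py <<'E'
uyr=np.array([.065,.998,0]);uyr/=np.linalg.norm(uyr)
rxr=np.array([uyr[1],-uyr[0],0]); ar=-np.sin(np.radians(35))*rxr+np.array([0,0,np.cos(np.radians(35))])
OB=np.array([568.9,-289.1,46.2])
RB=np.c_[-ar,np.cross(-uyr,-ar),-uyr]
PG=OB-26.5*ar-1.5*uyr
E
python3 - <<'E'
from h import *
print(PG,RB.round(3).tolist(),np.linalg.det(RB))
plan([(PG+80*ar,RB,6),(PG+45*ar,RB,3)],nd=2)
E
```

```text
[ 583.97015058 -291.58470093   24.49247083] [[0.572, 0.817, -0.065], [-0.037, -0.053, -0.998], [-0.819, 0.574, -0.0]] 1.0000000000000002
[[0.95,-0.24,0.93,-0.001,0,0.102],[0.92,-0.33,0.93,-0.001,0,0.102],[0.88,-0.43,0.92,-0.001,0,0.102],[0.84,-0.51,0.93,-0.001,0,0.102],[0.78,-0.6,0.92,-0.002,0.001,0.102],[0.71,-0.68,0.93,-0.001,0,0.102],[1.17,0,0,0,0,0],[1.16,0,0,0,0,0],[1.17,0,-0.01,0,0,0],[0,0,0,0,0,0]]
end [ 558.2 -289.9   61.3] [[0.572, 0.817, -0.065], [-0.038, -0.053, -0.998], [-0.819, 0.574, 0.0]]
```

Emit:
step_arm(moves=[[0.95, -0.25, 0.95, -0.001, 0, 0.102], [0.95, -0.35, 0.95, -0.001, 0, 0.102], [0.9, -0.45, 0.95, -0.001, 0, 0.102], [0.85, -0.5, 0.95, -0.001, 0, 0.102], [0.75, -0.6, 0.9, -0.002, 0, 0.102], [0.7, -0.65, 0.85, -0.001, 0, 0.102], [1.2, 0, 0, 0, 0, 0], [1.2, 0, 0, 0, 0, 0], [1.1, 0, 0, 0, 0, 0], [0, 0, 0, 0, 0, 0]])

```text
time: 30.4
ee_pos: [558.7, -289.9, 61.2]
eef_rot: [[0.572, 0.817, -0.068], [-0.04, -0.055, -0.998], [-0.819, 0.573, 0.002]]
contact_force: [-0.2, 0.4, -0.7]
gripper_width: 52.1
```

```bash
python3 - <<'E'
from h import *
c=cap("wrist","w22"); crop(c,"w22v",0,0,512,384,1.5625);o=bot.get_obs();print(o["ee_pos"],o["joints"].round(1))
p=np.array(o["ee_pos"]);R=np.array(o["eef_rot"]);print(R.round(3).tolist(),"err",((PG+45*ar-p)@R).round(1))
s=cap("scene","s22"); crop(s,"s22c",270,150,370,240,7)
E
```

```text
[ 558.58009107 -290.2240858    61.83198491] [-40.6   3.9 102.5  27.5  47.6  39.2]
[[0.573, 0.817, -0.068], [-0.041, -0.055, -0.998], [-0.819, 0.574, 0.002]] err [ 0.2 -0.6 -0.3]
```

View pics/w22v.png

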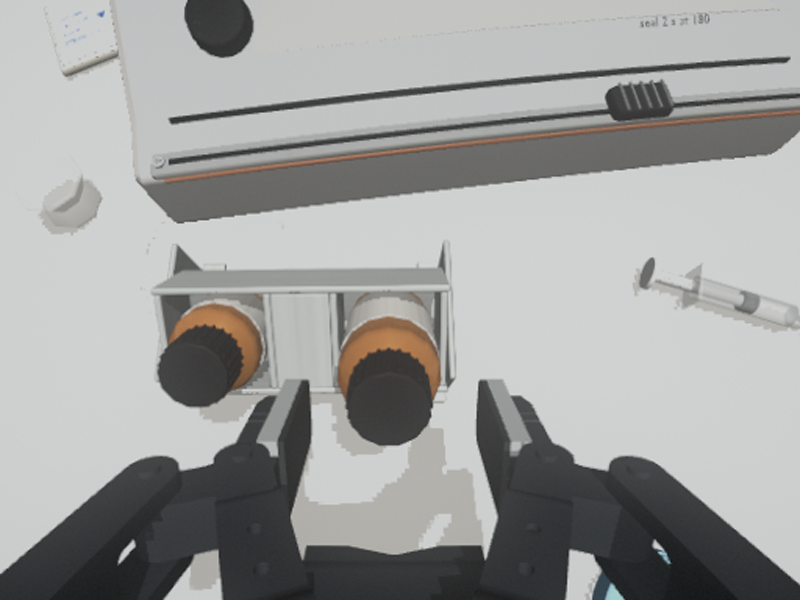

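View pics/s22c.png

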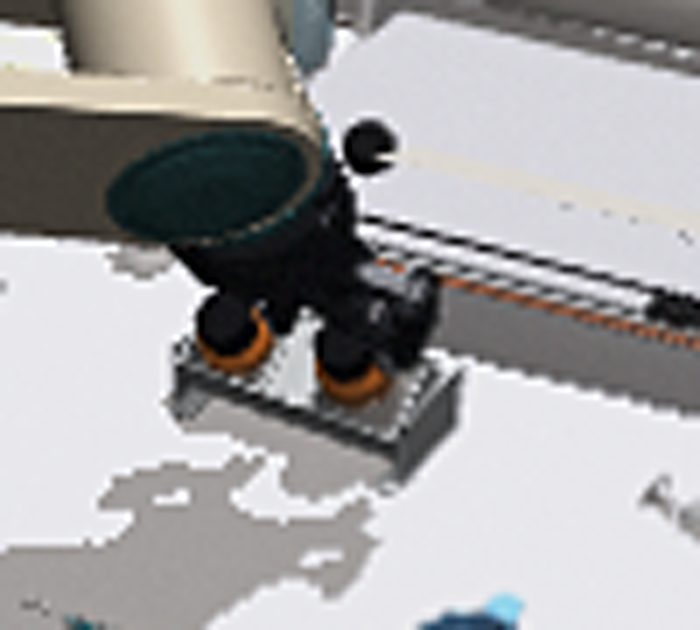

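Emit:
step_arm(moves=[[0.7, 0, 0, 0, 0, 0], [1, 0, 0, 0, 0, 0], [1, 0, 0, 0, 0, 0], [0.9, 0, 0, 0, 0, 0], [0.6, 0, 0, 0, 0, 0], [0.3, 0, 0, 0, 0, 0], [0, 0, 0, 0, 0, 0], [0, 0, 0, 0, 0, 0], [0, 0, 0, 0, 0, 0], [0, 0, 0, 0, 0, 0]])

```text
time: 31.75
ee_pos: [583.8, -292.7, 25.5]
eef_rot: [[0.573, 0.816, -0.07], [-0.042, -0.056, -0.998], [-0.818, 0.575, 0.002]]
contact_force: [0.2, 0.4, -0.4]
gripper_width: 52.2
```

```bash
python3 - <<'E'
from h import *
c=cap("wrist","w23"); crop(c,"w23v",0,0,512,384,1.5625);o=bot.get_obs();print(o["ee_pos"],o["contact_force"])
p=np.array(o["ee_pos"]);R=np.array(o["eef_rot"]);print("err",((PG-p)@R).round(1))
E
```

```text
[ 583.8433839  -292.7106114    25.50837443] [-1.31245219  0.35266533 -0.05863638]
err [ 0.9 -0.5 -1.1]
```

View pics/w23v.png

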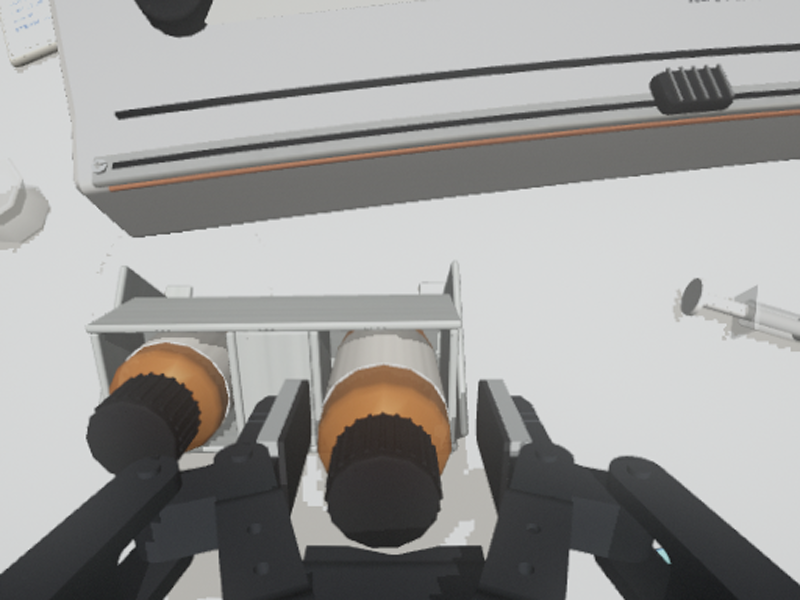

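Emit:
step_arm(moves=[[0, 0, -0.2, 0, 0, 0], [0, 0, 0, 0, 0, 0], [0, 0, 0, 0, 0, 0], [0, 0, 0, 0, 0, 0], [0, 0, 0, 0, 0, 0], [0, 0, 0, 0, 0, 0], [0, 0, 0, 0, 0, 0], [0, 0, 0, 0, 0, 0], [0, 0, 0, 0, 0, 0], [-0.3, 0, 0, 0, 0, 0]], grip=0.25)

```text
time: 33.05
ee_pos: [582.3, -290.3, 27.5]
eef_rot: [[0.573, 0.817, -0.07], [-0.041, -0.056, -0.998], [-0.819, 0.574, 0.002]]
contact_force: [2.7, 0.2, -1.2]
gripper_width: 36.1
```

```bash
python3 - <<'E'
from h import *
c=cap("wrist","w24"); crop(c,"w24v",0,0,512,384,1.5625);o=bot.get_obs();print(o["ee_pos"],o["contact_force"])
E
```

```text
[ 582.19971058 -290.3109009    27.82375805] [ 0.15283583  0.1288392  -0.33338359]
```

View pics/w24v.png

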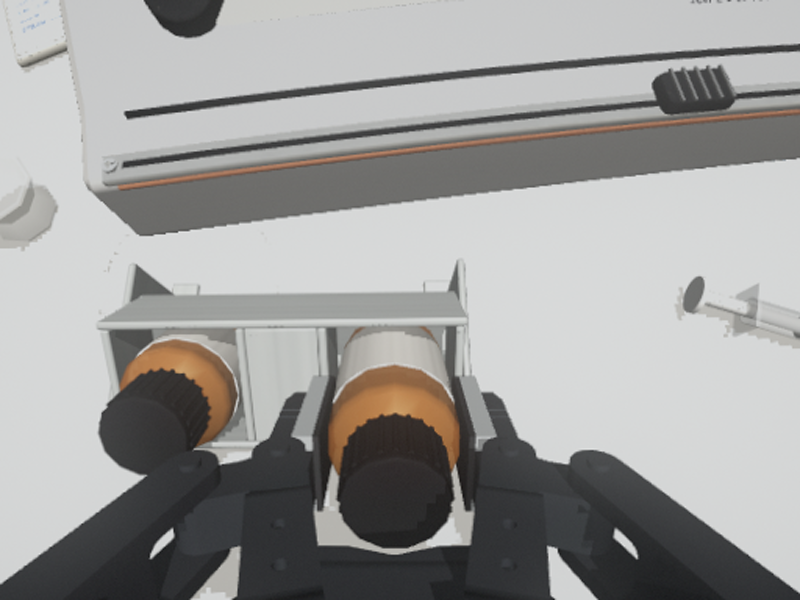

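```bash
python3 - <<'E'
from h import *
o=bot.get_obs();p=np.array(o["ee_pos"])
q=p+55*ar
print(q)
plan([(q,None,6),([530,-250,140],Rdown(-94),4),([513,0,140],Rdown(-88),8),([513,32,120],Rdown(-82.4),2)],nd=1)
E
```

```text
[ 550.71970425 -288.26059988   72.87712049]
[[-0.9,0,0,0,0,0],[-0.9,0,0,0,0,0],[-0.9,0,0,0,0,0],[-0.9,0,0,0,0,0],[-0.9,0,0,0,0,0],[-1,0,0,0,0,0],[-1.7,0.5,-0.9,0,0,-0.153],[-1.8,0.2,-0.9,0,0.001,-0.153],[-1.8,0,-0.9,0,0,-0.153],[-1.7,-0.3,-0.9,0.001,0.001,-0.153]]
[[0,-0.4,-3.1,-0.013,0,0],[0,-0.4,-3.1,-0.013,0,0],[0,-0.4,-3.1,-0.013,0,0],[0,-0.3,-3.1,-0.013,0,0],[0,-0.3,-3.1,-0.013,0,0],[0,-0.2,-3.2,-0.013,0,0],[0,-0.2,-3.1,-0.014,0,0],[0,-0.1,-3.2,-0.013,0,0],[1,0,-1.6,-0.049,0,0],[1,0.1,-1.6,-0.049,0,0]]
end [512.6  32.2 120.1] [[0.0, 0.991, 0.132], [0.0, 0.132, -0.991], [-1.0, 0.0, -0.0]]
```

Emit:
step_arm(moves=[[-0.7, 0, 0, 0, 0, 0], [-0.9, 0, 0, 0, 0, 0], [-0.9, 0, 0, 0, 0, 0], [-1, 0, 0, 0, 0, 0], [-1, 0, 0, 0, 0, 0], [-1, 0, 0, 0, 0, 0], [-1.7, 0.5, -0.9, 0, 0, -0.153], [-1.8, 0.2, -0.9, 0, 0, -0.153], [-1.8, 0, -0.9, 0, 0, -0.153], [-1.4, -0.3, -0.9, 0, 0, -0.153]])

```text
time: 34.35
ee_pos: [530.8, -250.6, 139.4]
eef_rot: [[-0.003, 0.997, -0.071], [-0.004, -0.071, -0.997], [-1.0, -0.003, 0.004]]
contact_force: [0.6, 0.3, -1.2]
gripper_width: 36.8
```

Emit:
step_arm(moves=[[0, -0.4, -3.1, -0.013, 0, 0], [0, -0.4, -3.3, -0.013, 0, 0], [0, -0.4, -3.4, -0.013, 0, 0], [0, -0.3, -3.4, -0.013, 0, 0], [0, -0.3, -3.4, -0.013, 0, 0], [0, -0.2, -3.4, -0.018, 0, 0], [0.5, -0.2, -3, -0.04, 0, 0], [0.6, -0.1, -2.5, -0.04, 0, 0], [0.6, 0, -1.6, -0.04, 0, 0], [0, 0, -0.8, 0, 0, 0]])

```text
time: 35.6
ee_pos: [510.5, 29.2, 119.1]
eef_rot: [[-0.001, 0.991, 0.133], [-0.002, 0.133, -0.991], [-1.0, -0.001, 0.002]]
contact_force: [-0.1, 0.7, -0.2]
gripper_width: 36.1
```

```bash
python3 - <<'E'
from h import *
c=cap("wrist","w25");c=cap("wrist","w25"); crop(c,"w25v",0,0,512,384,1.5625);o=bot.get_obs();print(o["ee_pos"],o["eef_rot"].round(3).tolist(),o["gripper_width"],o["qd"].round(1))
E
```

```text
[510.99005381  28.94529324 119.66682743] [[0.0, 0.991, 0.133], [-0.002, 0.133, -0.991], [-1.0, -0.0, 0.002]] 35.79091882645684 [-1.2  0.1 -0.5 -0.4 -0.2 -0.8]
```

View pics/w25v.png

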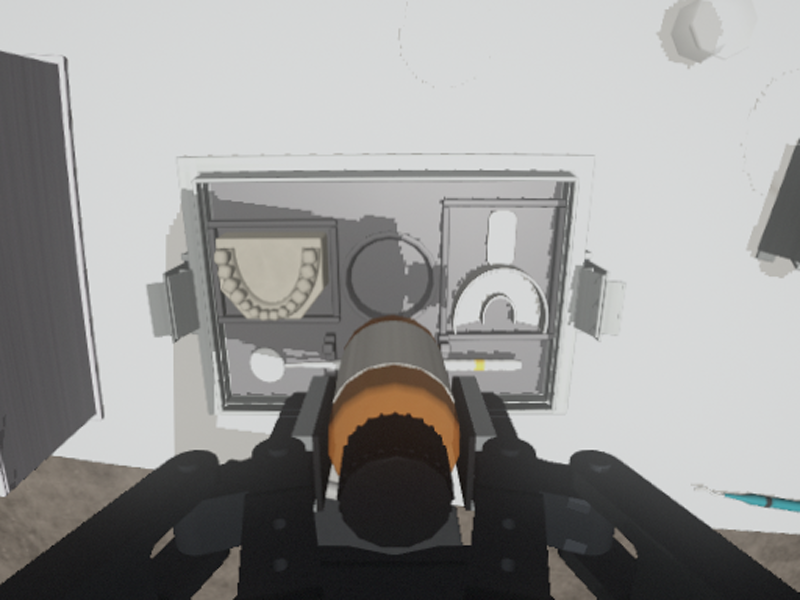

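```bash
python3 - <<'E'
from h import *
c=load("w25");p=np.array([510.99,28.95,119.67]);R=Rdown(-82.4)
print(((c["xyz"]-p)@R).round(2), c["rotation"].round(3).tolist())
th=np.linspace(0,2*np.pi,72)
for y,z in ((-0.5,-1),(-3,-1)):
  for h,r in ((0,19),(60,19),(84,13.5)):
    X=p+R@[0,y,z]+np.c_[r*np.cos(th),r*np.sin(th),0*th+h-4.4]
    q=proj(c,X)*1.5625
    print(y,z,h,q.min(0).round(),q.max(0).round())
# ring
f=lambda x,y:((x+.5)/1.5625-.5,(y+.5)/1.5625-.5)
print("ring",onplane(c,[f(389.5,277)],17).round(1),[ (proj(c,[[513.8+22*np.cos(a),32.3+22*np.sin(a),17]])*1.5625).round(0).tolist() for a in np.radians([97,277,7])])
W=onplane(c,[f(195,182),f(578,178)],30);print(W.round(1).tolist())
E
python3 -c "
from h import *
c=load('w25');crop(c,'w25r',110,95,390,275,2.8)"
```

```text
[-172.3    74.88   -0.36] [[0.132, -0.946, -0.296], [-0.991, -0.126, -0.041], [0.002, 0.299, -0.954]]
-0.5 -1 0 [341. 309.] [440. 400.]
-0.5 -1 60 [320. 379.] [460. 501.]
-0.5 -1 84 [330. 451.] [450. 549.]
-3 -1 0 [342. 315.] [440. 405.]
-3 -1 60 [320. 388.] [460. 508.]
-3 -1 84 [330. 461.] [449. 557.]
ring [[516.8  31.9  17. ]] [[[349.0, 281.0]], [[426.0, 282.0]], [[388.0, 244.0]]]
[[557.2, 138.7, 30.0], [585.3, -57.5, 30.0]]
```

View pics/w25r.png

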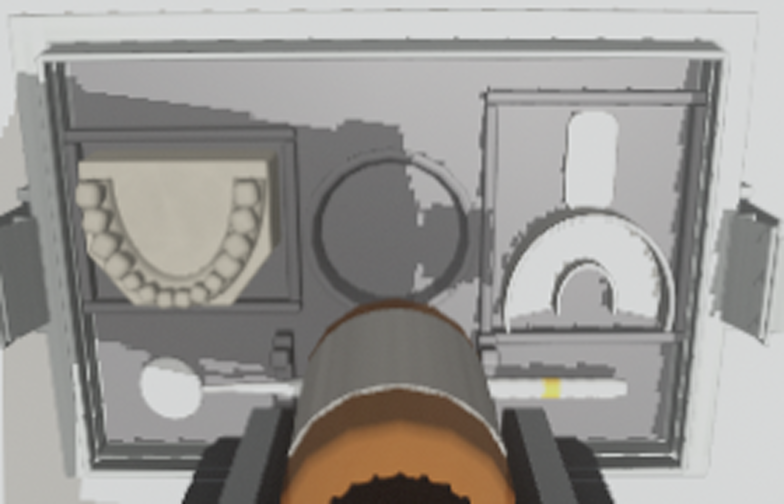

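```bash
python3 - <<'E'
from h import *
plan([([515.4,31.8,34],Rdown(-82.4),7)],nd=2)
E
```

```text
[[1.22,0.07,-0.03,0,0,0],[1.22,0.07,-0.04,0,0,0],[1.23,0.07,-0.03,0,0,0],[1.22,0.07,-0.04,0,0.001,0],[1.23,0.07,-0.03,0,0,0],[1.22,0.06,-0.03,0,0.001,0],[1.23,0.07,-0.04,0,0,0],[0,0,0,0,0,0],[0,0,0,0,0,0],[0,0,0,0,0,0]]
end [515.4  31.8  34. ] [[-0.0, 0.991, 0.133], [-0.0, 0.133, -0.991], [-1.0, -0.0, 0.0]]
```

Emit:
step_arm(moves=[[1.2, 0.1, -0.05, 0, 0, 0], [1.8, 0.1, -0.05, 0, 0, 0], [1.8, 0.1, -0.05, 0, 0, 0], [1.5, 0.1, -0.05, 0, 0.001, 0], [1.2, 0.05, -0.05, 0, 0, 0], [0.7, 0.03, 0, 0, 0.001, 0], [0.35, 0, 0, 0, 0, 0], [0, 0, 0, 0, 0, 0], [0, 0, 0, 0, 0, 0], [0, 0, 0, 0, 0, 0]])

```text
time: 36.95
ee_pos: [515.6, 31.7, 34.4]
eef_rot: [[0.0, 0.991, 0.133], [-0.0, 0.133, -0.991], [-1.0, 0.0, 0.0]]
contact_force: [-0.5, 0.4, -1.2]
gripper_width: 36.2
```

```bash
python3 - <<'E'
from h import *
c=cap("wrist","w26"); crop(c,"w26r",120,120,380,330,3);o=bot.get_obs();print(o["ee_pos"],o["eef_rot"].round(3).tolist(),o["contact_force"],o["qd"].round(1))
p=np.array(o["ee_pos"]);R=Rdown(-82.4);th=np.linspace(0,2*np.pi,72)
for y,z in ((-0.5,0),(-1,1)):
  for h,r in ((0,19),(60,19),(84,13.5)):
    X=p+R@[0,y,z]+np.c_[r*np.cos(th),r*np.sin(th),0*th+h-4.4]
    q=(proj(c,X)-[120,120])*3
    print(y,z,h,q.min(0).round(),q.max(0).round())
for C in ((514,31.8),(515.5,31)):
  for r,zz in ((22,8),(24.5,17),(27,17)):
   q=(proj(c,np.c_[C[0]+r*np.cos(th),C[1]+r*np.sin(th),0*th+zz])-[120,120])*3
   print(C,r,q.min(0).round(),q.max(0).round())
E
```

```text
[515.58038448  31.69474481  34.29484242] [[0.0, 0.991, 0.133], [-0.0, 0.133, -0.991], [-1.0, 0.0, 0.0]] [-0.8814429   0.20182029 -0.89935375] [-0.  -0.   0.1  0.1  0.1  0. ]
-0.5 0 0 [297. 233.] [486. 408.]
-0.5 0 60 [256. 368.] [525. 601.]
-0.5 0 84 [275. 505.] [504. 694.]
-1 1 0 [302. 236.] [491. 410.]
-1 1 60 [263. 372.] [532. 604.]
-1 1 84 [284. 509.] [512. 697.]
(514, 31.8) 22 [292. 194.] [489. 378.]
(514, 31.8) 24.5 [276. 194.] [505. 407.]
(514, 31.8) 27 [264. 182.] [517. 417.]
(515.5, 31) 22 [296. 188.] [494. 373.]
(515.5, 31) 24.5 [280. 187.] [510. 401.]
(515.5, 31) 27 [269. 176.] [521. 411.]
```

View pics/w26r.png

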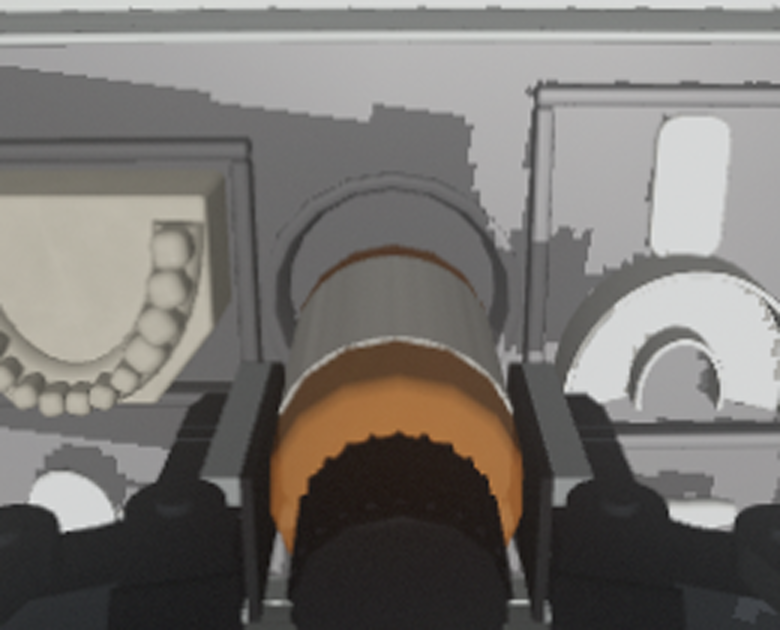

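Emit:
step_arm(moves=[[0, 0.2, 0, 0, 0, 0], [0, 0.15, -0.1, 0, 0, 0], [0.4, 0, 0, 0, 0, 0], [0.4, 0, 0, 0, 0, 0], [0.2, 0, 0, 0, 0, 0], [0, 0, 0, 0, 0, 0], [0, 0, 0, 0, 0, 0], [0, 0, 0, 0, 0, 0], [0, 0, 0, 0, 0, 0], [0, 0, 0, 0, 0, 0]])

```text
time: 38.25
ee_pos: [518.7, 33.2, 24.0]
eef_rot: [[-0.0, 0.991, 0.133], [-0.0, 0.133, -0.991], [-1.0, -0.0, 0.0]]
contact_force: [0.3, -0.7, -0.3]
gripper_width: 36.5
```

```bash
python3 - <<'E'
from h import *
c=cap("wrist","w27"); crop(c,"w27r",190,130,320,240,6);o=bot.get_obs();print(o["ee_pos"],o["contact_force"],o["qd"].round(1))
p=np.array(o["ee_pos"]);R=Rdown(-82.4);th=np.linspace(0,2*np.pi,72)
s=cap("scene","s27"); crop(s,"s27c",190,130,300,220,7)
E
```

```text
[518.72724517  33.1572197   23.98367688] [ 0.34349711  0.75619049 -1.21408024] [ 0.   0.1 -0.1  0.1 -0.   0. ]
```

View pics/w27r.png

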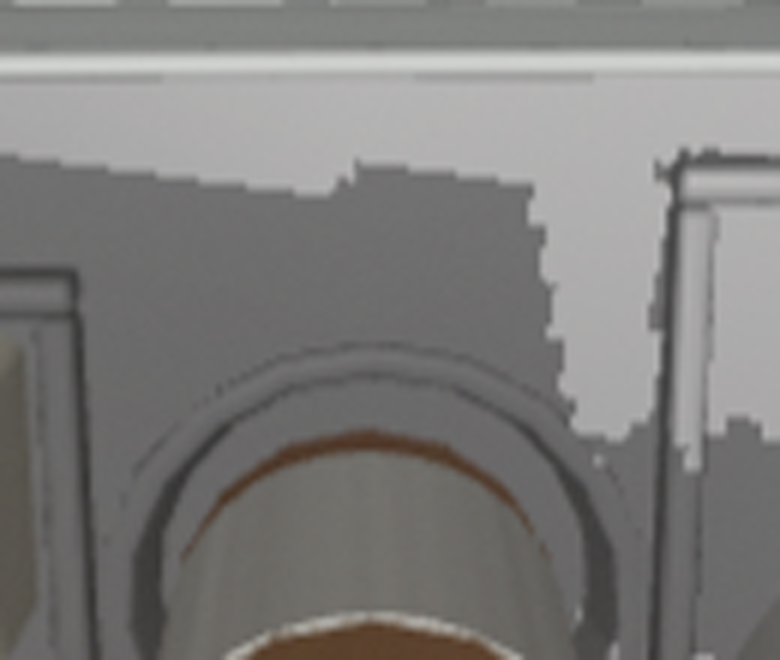

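View pics/s27c.png

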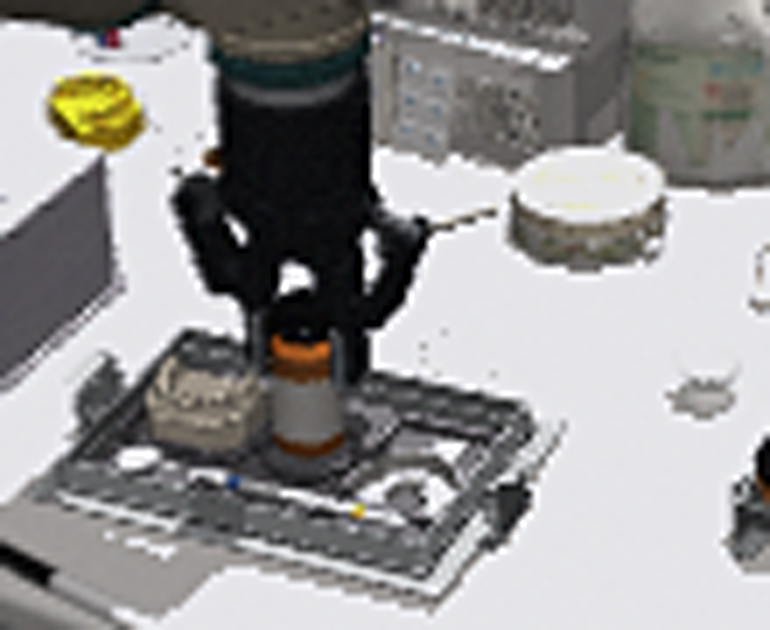

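Emit:
step_arm(moves=[[0.1, 0.05, 0.05, 0, 0, 0], [0.3, 0, 0, 0, 0, 0], [0.3, 0, 0, 0, 0, 0], [0.2, 0, 0, 0, 0, 0], [0.15, 0, 0, 0, 0, 0], [0.05, 0, 0, 0, 0, 0], [0, 0, 0, 0, 0, 0], [0, 0, 0, 0, 0, 0], [0, 0, 0, 0, 0, 0], [0, 0, 0, 0, 0, 0]])

```text
time: 39.6
ee_pos: [519.6, 32.8, 14.3]
eef_rot: [[0.0, 0.991, 0.133], [-0.0, 0.133, -0.991], [-1.0, 0.0, 0.0]]
contact_force: [-4.0, 0.6, 8.5]
gripper_width: 36.5
```

```bash
python3 - <<'E'
from h import *
c=cap("wrist","w28"); crop(c,"w28r",190,130,320,240,6);o=bot.get_obs();print(o["ee_pos"],o["contact_force"],o["qd"].round(1))
E
```

```text
[519.63122687  32.84670416  14.27736318] [-3.35826792  0.29333819  7.52126004] [ 0.   0.  -0.  -0.   0.1  0. ]
```

View pics/w28r.png

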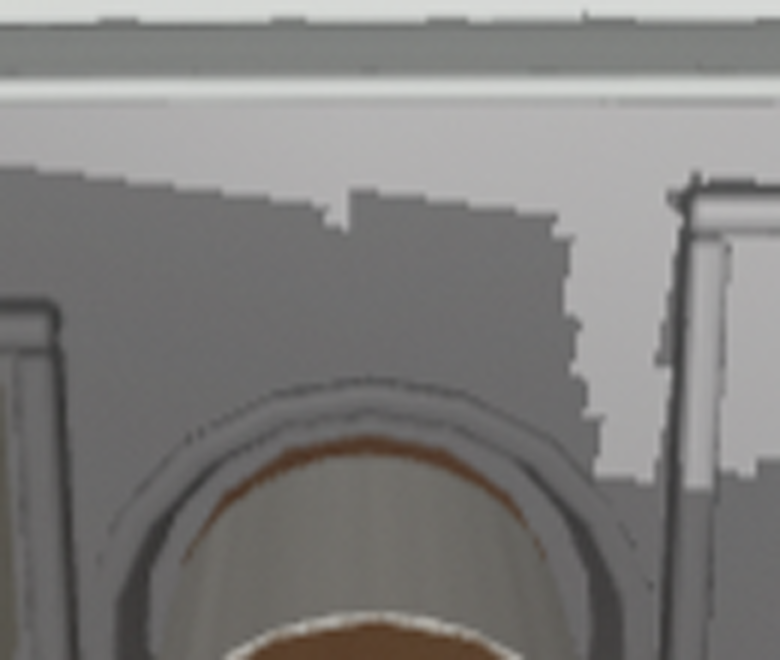

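Emit:
step_arm(moves=[[0, -0.1, 0, 0, 0, 0], [0, -0.05, 0, 0, 0, 0], [0, 0, 0, 0, 0, 0], [0.05, 0, 0, 0, 0, 0], [0, 0, 0, 0, 0, 0], [0.05, 0, 0, 0, 0, 0], [0, 0, 0, 0, 0, 0], [0, 0, 0, 0, 0, 0], [0, 0, 0, 0, 0, 0], [0, 0, 0, 0, 0, 0]])

```text
time: 40.9
ee_pos: [519.4, 32.8, 14.2]
eef_rot: [[0.004, 0.991, 0.133], [0.0, 0.133, -0.991], [-1.0, 0.004, 0.0]]
contact_force: [-1.7, 1.3, 11.3]
gripper_width: 36.3
```

```bash
python3 - <<'E'
from h import *
s=cap("scene","s29"); crop(s,"s29c",210,160,270,210,12)
E
```

```text
(no output)
```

View pics/s29c.png

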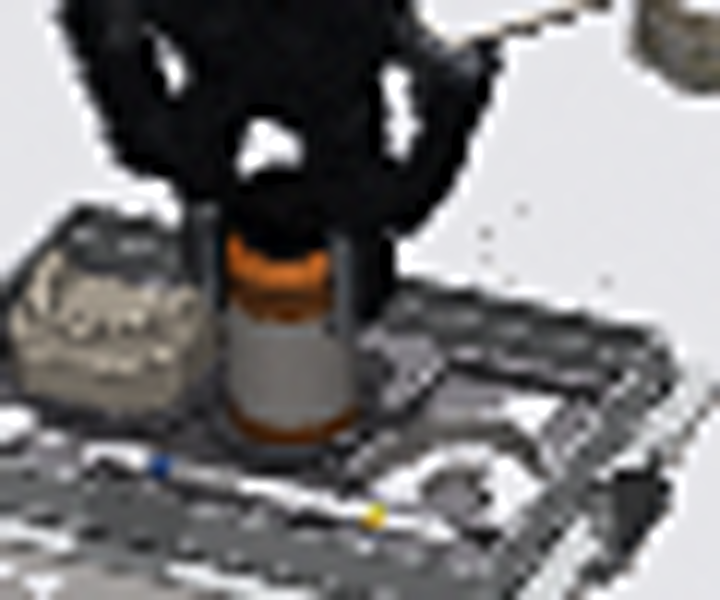

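Emit:
step_arm(moves=[[-0.1, 0, 0, 0, 0, 0], [-0.07, 0, 0, 0, 0, 0], [0, 0, 0, 0, 0, 0], [0, 0, 0, 0, 0, 0], [0, 0, 0, 0, 0, 0], [0, 0, 0, 0, 0, 0], [0, 0, 0, 0, 0, 0], [-0.5, 0, 0, 0, 0, 0], [-0.7, 0, 0, 0, 0, 0], [-0.3, 0, 0, 0, 0, 0]], grip=0.56)

```text
time: 42.2
ee_pos: [518.3, 32.6, 29.6]
eef_rot: [[0.001, 0.991, 0.133], [-0.0, 0.133, -0.991], [-1.0, 0.001, 0.0]]
contact_force: [0.4, 0.2, -0.4]
gripper_width: 47.9
```

```bash
python3 - <<'E'
from h import *
c=cap("wrist","w30"); crop(c,"w30v",0,0,512,384,1.5625);s=cap("scene","s30"); crop(s,"s30c",210,160,270,210,12)
print(bot.get_obs()["gripper_width"],bot.get_obs()["contact_force"])
E
```

```text
47.666285912839825 [ 0.515532   -0.77530098  0.57161917]
```

View pics/w30v.png

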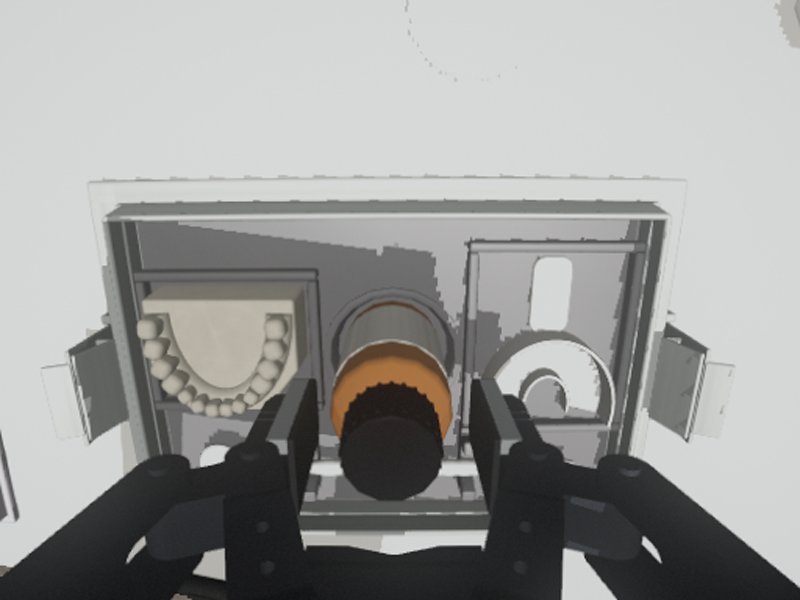

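View pics/s30c.png

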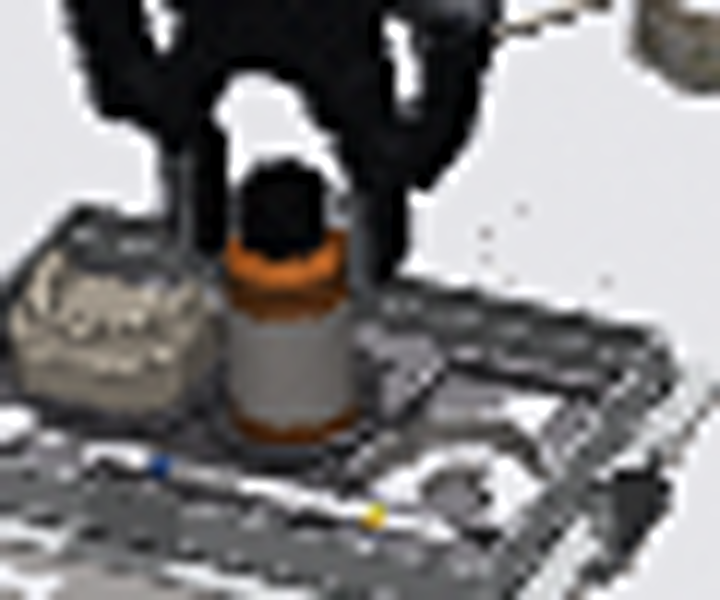

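```bash
python3 - <<'E'
from h import *
plan([([518.3,32.6,115],Rdown(-82.4),2),([485,290,225],Rdown(-85.8),6)],nd=1)
E
```

```text
[[-4.3,0,0,0,0,0],[-4.3,0,0,0.001,0,-0.001],[-1.8,0,-4.3,0.01,0,0],[-1.8,0,-4.3,0.01,0,0],[-1.8,-0.1,-4.3,0.01,0,0],[-1.9,-0.1,-4.3,0.01,0,0],[-1.8,-0.1,-4.4,0.01,0,0],[-1.9,-0.2,-4.3,0.009,0,0],[0,0,0,0,0,0],[0,0,0,0,0,0]]
end [485.4 289.6 225.3] [[-0.0, 0.997, 0.073], [-0.0, 0.073, -0.997], [-1.0, -0.0, 0.0]]
```

Emit:
step_arm(moves=[[-2, 0, 0, 0, 0, 0], [-3.3, 0, 0, 0, 0, 0], [-3.3, 0, 0, 0, 0, 0], [-2.2, 0, -4, 0.01, 0, 0], [-2.2, 0, -5, 0.01, 0, 0], [-2.2, -0.1, -5.4, 0.01, 0, 0], [-2, -0.1, -5, 0.01, 0, 0], [-1.5, -0.1, -4, 0.01, 0, 0], [-1, -0.2, -2, 0.009, 0, 0], [0, 0, -0.5, 0, 0, 0]], grip=0.56)

```text
time: 43.55
ee_pos: [484.3, 290.6, 226.1]
eef_rot: [[0.001, 0.997, 0.076], [0.0, 0.076, -0.997], [-1.0, 0.001, -0.0]]
contact_force: [-0.4, -0.3, 0.2]
gripper_width: 47.6
```

```bash
python3 - <<'E'
from h import *
c=cap("wrist","w31");c=cap("wrist","w31"); crop(c,"w31v",0,0,512,384,1.5625)
s=cap("top","t31"); crop(s,"t31c",100,160,290,270,4,1.8)
print(bot.get_obs()["ee_pos"])
E
```

```text
[484.37098148 288.77803473 224.7430451 ]
```

View pics/w31v.png

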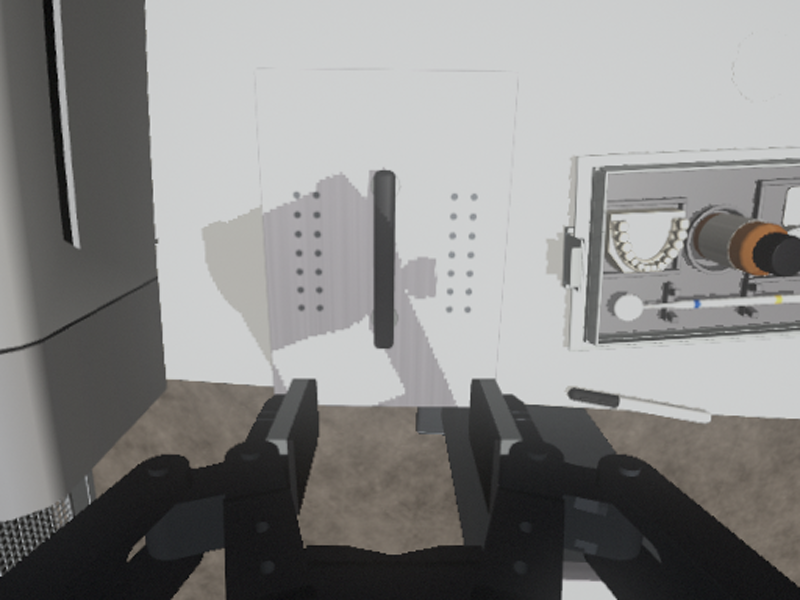

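View pics/t31c.png

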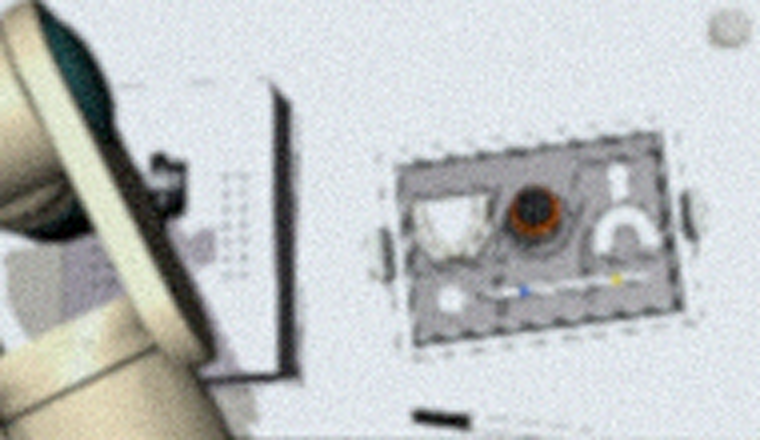

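```bash
python3 - <<'E'
from h import *
c=load("w31");p=np.array(bot.get_obs()["ee_pos"]);R=Rdown(-85.6)
f=lambda x,y:((x+.5)/1.5625-.5,(y+.5)/1.5625-.5)
print(c["xyz"],((c["xyz"]-p)@R).round(1))
P=onplane(c,[f(385.5,171),f(384,347)],123.5);d=P[0]-P[1]
print(P.round(1),np.linalg.norm(d),np.degrees(np.arctan2(d[1],d[0])),P.mean(0).round(1))
Q=onplane(c,[f(256,69),f(517,71),f(494,405)],90.5);d=Q[1]-Q[2];d2=Q[0]-Q[1]
print(Q.round(1).tolist(),np.degrees(np.arctan2(d[1],d[0])),np.degrees(np.arctan2(d2[1],d2[0])))
Q=onplane(c,[f(319,195),f(322,308),f(454,196),f(450,309)],90.5);print([np.degrees(np.arctan2(*(a-b)[1::-1])) for a,b in ((Q[0],Q[1]),(Q[2],Q[3]))],Q.mean(0))
E
```

```text
[559.13639584 295.08475572 397.85143007] [-173.1   75.    -0.6]
[[548.8 298.5 123.5]
 [447.8 292.3 123.5]] 101.15186629099117 3.513437104622962 [498.3 295.4 123.5]
[[599.3, 377.0, 90.5], [609.3, 227.8, 90.5], [396.8, 212.9, 90.5]] 4.01713121948146 93.82951589604194
[np.float64(3.3771908624357585), np.float64(4.213889915651974)] [497.26576953 294.92014506  90.5       ]
```

```bash
python3 - <<'E'
from h import *
plan([([496.6,293.4,110],Rdown(-86.1),5),([496.6,293.4,70],Rdown(-86.1),4)],nd=2)
print(bot.get_obs()["ee_pos"])
E
```

```text
[[2.29,0.25,-0.08,0.001,0,0],[2.3,0.26,-0.08,0.001,0,0],[2.29,0.25,-0.07,0.001,0,0.001],[2.3,0.25,-0.08,0.001,0,0],[2.29,0.26,-0.07,0.002,0.001,0.001],[1,0,0,0,0,0],[1,0,0,0,0,0],[1,0,0,0,0,0],[1,0,0,0,0,0],[0,0,0,0,0,0]]
end [496.7 293.4  70. ] [[0.0, 0.998, 0.068], [0.0, 0.068, -0.998], [-1.0, 0.0, -0.0]]
[484.37098148 288.77803473 224.7430451 ]
```

Emit:
step_arm(moves=[[2, 0.25, -0.1, 0.001, 0, 0], [3.5, 0.25, -0.1, 0.001, 0, 0], [3, 0.25, -0.1, 0.001, 0, 0], [2, 0.25, -0.05, 0.001, 0, 0], [1.5, 0.25, -0.03, 0.002, 0, 0], [1.2, 0, 0, 0, 0, 0], [1.2, 0, 0, 0, 0, 0], [0.7, 0, 0, 0, 0, 0], [0.35, 0, 0, 0, 0, 0], [0, 0, 0, 0, 0, 0]], grip=0.45)

```text
time: 44.95
ee_pos: [496.6, 294.2, 71.2]
eef_rot: [[-0.0, 0.998, 0.068], [-0.0, 0.068, -0.998], [-1.0, -0.0, 0.0]]
contact_force: [0.3, -0.5, 0.0]
gripper_width: 38.6
```

```bash
python3 - <<'E'
from h import *
c=cap("wrist","w32"); crop(c,"w32v",0,0,512,384,1.5625)
print(bot.get_obs()["ee_pos"],bot.get_obs()["contact_force"])
E
```

```text
[496.67907241 294.28055859  71.50875861] [-0.54257196  0.07862193 -0.302637  ]
```

View pics/w32v.png

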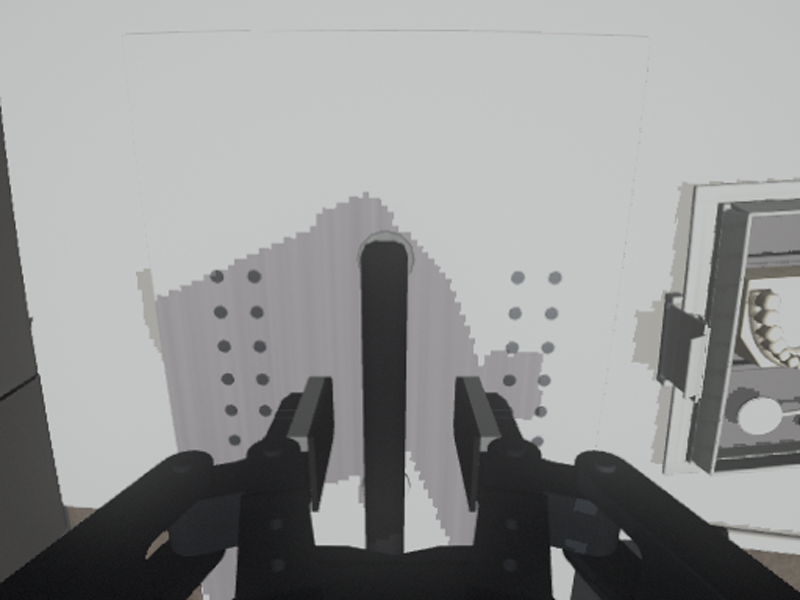

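Emit:
step_arm(moves=[[0, 0, -0.12, 0, 0, 0], [0, 0, 0, 0, 0, 0], [0, 0, 0, 0, 0, 0], [0, 0, 0, 0, 0, 0], [0, 0, 0, 0, 0, 0], [0, 0, 0, 0, 0, 0], [0, 0, 0, 0, 0, 0], [0, 0, 0, 0, 0, 0], [0, 0, 0, 0, 0, 0], [-0.5, 0, 0, 0, 0, 0]], grip=0)

```text
time: 46.25
ee_pos: [495.5, 294.3, 74.6]
eef_rot: [[-0.003, 0.998, 0.068], [-0.003, 0.068, -0.998], [-1.0, -0.004, 0.003]]
contact_force: [0.2, 0.7, -2.9]
gripper_width: 10.7
```

```bash
python3 - <<'E'
from h import *
o=bot.get_obs();p=o["ee_pos"];print(p)
plan([([496.6,294,190],Rdown(-86.1),3),([510,200,210],Rdown(-58),3),([505,60,210],Rdown(-5),6),([503,37,210],Rdown(7.6),2)],nd=1)
E
```

```text
[495.5295967  294.27186932  74.58752856]
[[-3.8,0,0,0,0.001,0.001],[-3.9,0,0,0,0.001,0.001],[-3.8,0.1,0.1,0,0.001,0.002],[-0.7,0.2,3.1,-0.163,0,0],[-0.7,-0.3,3.2,-0.164,0,0],[-0.6,-0.8,3,-0.163,0,0],[0,-1.3,1.9,-0.154,0,0],[0,-1.6,1.7,-0.154,0,0],[0,-1.8,1.5,-0.154,0,0],[0,-2,1.2,-0.154,0,0]]
[[0,-2.2,0.8,-0.155,0,0],[-0.1,-2.3,0.5,-0.154,0,0],[0,-1.2,0,-0.11,0,0],[0,-1.1,-0.2,-0.11,0,0],[0,0,0,0,0,0],[0,0,0,0,0,0],[0,0,0,0,0,0],[0,0,0,0,0,0],[0,0,0,0,0,0],[0,0,0,0,0,0]]
end [502.5  37.2 210.5] [[0.0, -0.132, 0.991], [0.0, 0.991, 0.132], [-1.0, 0.0, 0.0]]
```

Emit:
step_arm(moves=[[-2, 0, 0, 0, 0, 0], [-4, 0, 0, 0, 0, 0], [-4, 0, 0, 0, 0, 0], [-2, 0.2, 2.5, -0.12, 0, 0], [-1, -0.3, 3.2, -0.16, 0, 0], [-0.3, -0.8, 3.2, -0.165, 0, 0], [0, -1.3, 2.1, -0.165, 0, 0], [0, -1.6, 1.8, -0.165, 0, 0], [0, -1.8, 1.5, -0.16, 0, 0], [0, -2, 1.2, -0.155, 0, 0]])

```text
time: 47.5
ee_pos: [502.2, 108.8, 207.8]
eef_rot: [[-0.004, 0.397, 0.918], [-0.002, 0.918, -0.397], [-1.0, -0.003, -0.003]]
contact_force: [0.1, 0.7, -1.8]
gripper_width: 10.7
```

```bash
python3 - <<'E'
from h import *
o=bot.get_obs();p=o["ee_pos"];print(p,o["gripper_width"])
plan([([504,36,205],Rdown(7.6),6)],nd=1)
E
```

```text
[502.22998954 108.7733875  207.79657194] 10.655116125268847
[[0,-1.1,0.5,-0.09,-0.001,0],[0.1,-1.1,0.4,-0.09,-0.001,0],[0,-1.2,0.3,-0.09,0,0.001],[0.1,-1.2,0.2,-0.09,-0.001,0],[0,-1.2,0.1,-0.09,0,0.001],[0.1,-1.2,0,-0.091,-0.001,0],[0,0,0,0,0,0],[0,0,0,0,0,0],[0,0,0,0,0,0],[0,0,0,0,0,0]]
end [504.3  36.4 204.9] [[0.0, -0.133, 0.991], [-0.0, 0.991, 0.133], [-1.0, -0.0, 0.0]]
```

Emit:
step_arm(moves=[[0, -1.3, 0.6, -0.12, 0, 0], [0.1, -1.3, 0.4, -0.12, 0, 0], [0, -1.3, 0.3, -0.11, 0, 0], [0.1, -1.2, 0.2, -0.1, 0, 0], [0, -1.1, 0.1, -0.06, 0, 0], [0.1, -0.8, 0, -0.031, 0, 0], [0, 0, 0, 0, 0, 0], [0, 0, 0, 0, 0, 0], [0, 0, 0, 0, 0, 0], [0, 0, 0, 0, 0, 0]])

```text
time: 48.75
ee_pos: [507.5, 38.3, 206.1]
eef_rot: [[-0.001, -0.128, 0.992], [-0.0, 0.992, 0.128], [-1.0, -0.0, -0.001]]
contact_force: [-0.1, 0.2, -2.9]
gripper_width: 11.1
```

```bash
python3 - <<'E'
from h import *
c=cap("wrist","w33"); crop(c,"w33v",0,0,512,384,1.5625)
t=cap("top","t33"); crop(t,"t33c",150,160,290,270,5,1.6); s=cap("scene","s33"); crop(s,"s33c",150,90,310,240,4)
o=bot.get_obs();print(o["ee_pos"],o["eef_rot"].round(3).tolist(),np.degrees(np.arctan2(o["eef_rot"][1][2],o["eef_rot"][0][2])))
E
```

```text
[507.57857901  38.16027483 206.18546249] [[-0.0, -0.128, 0.992], [-0.0, 0.992, 0.128], [-1.0, -0.0, -0.0]] 7.370149028403828
```

View pics/w33v.png

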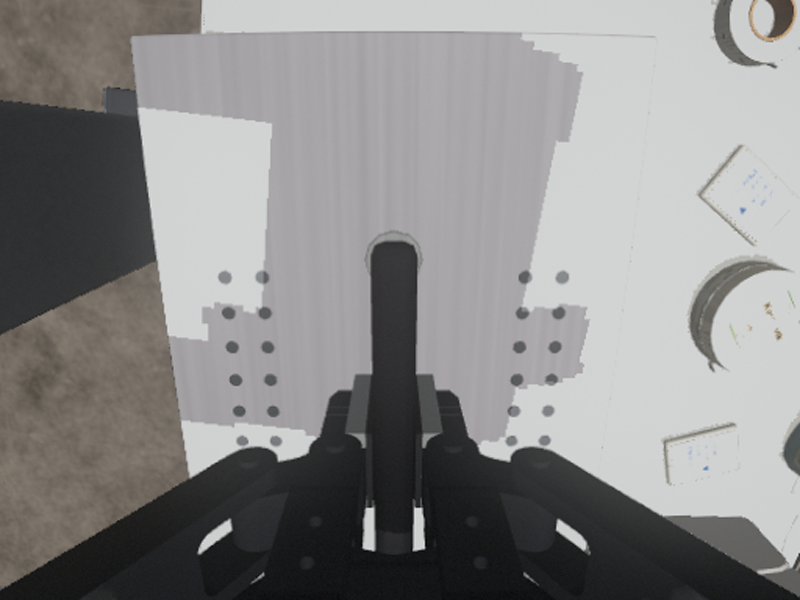

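View pics/t33c.png

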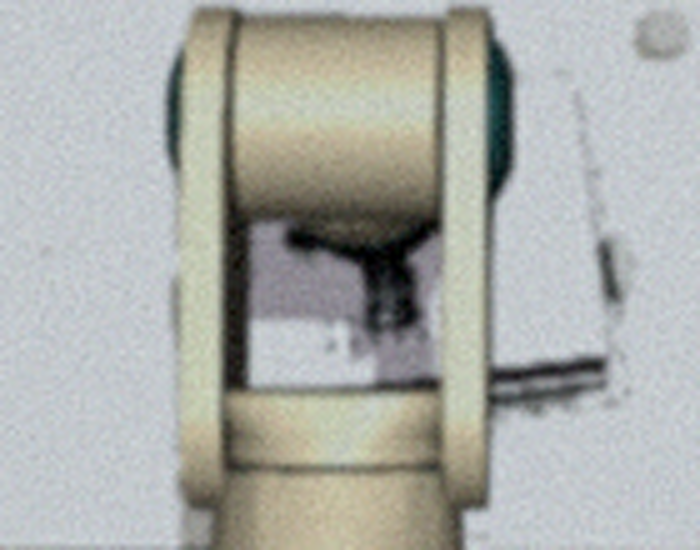

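View pics/s33c.png

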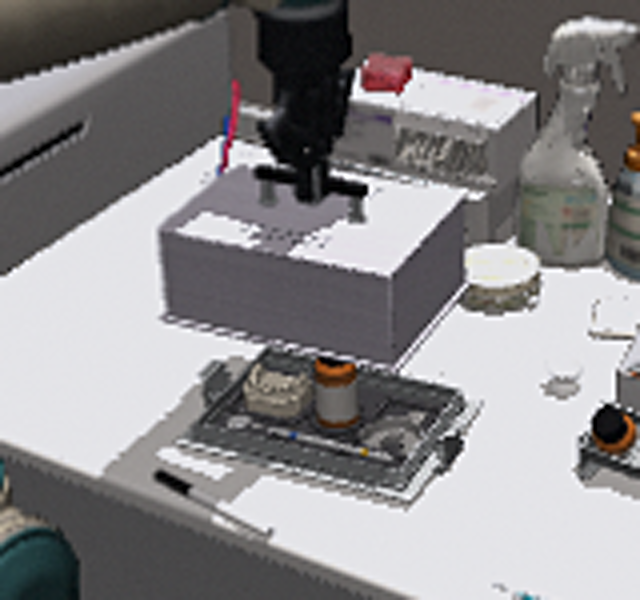

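```bash
python3 - <<'E'
from h import *
c=load("w33");p=np.array([507.58,38.16,206.18]);R=Rdown(7.37)
f=lambda x,y:((x+.5)/1.5625-.5,(y+.5)/1.5625-.5)
H=onplane(c,[f(236.5,380),f(270.5,380),f(516.5,380),f(550.5,380)],225.5)
print(((H-p)@R)[:,1:].round(1).tolist(),"ctr",((H.mean(0)-p)@R).round(2))
E_=onplane(c,[f(132,37),f(655,37)],225.5);print("far corners",((E_-p)@R)[:,1:].round(1).tolist())
B=onplane(c,[f(394,240)],206.18+71.2-71.2+ (123.5-71.2));print("bar end",((B-p)@R)[:,1:].round(1).tolist())
G=onplane(c,[f(225,277),f(262,277),f(524,277),f(562,277)],225.5);print(((G-p)@R)[:,1:].round(1).tolist())
print(H.mean(0),((c["xyz"]-p)@R).round(2))
v=H[3]-H[0];print("holes dir",np.degrees(np.arctan2(v[1],v[0])))
v=E_[1]-E_[0];print("edge dir",np.degrees(np.arctan2(v[1],v[0])))
# pan re-measure from earlier theta 7.6 images
for n,pts in (("w14",[(293,81),(40,93),(312,418)]),("w19",[(512,201),(206,203)])):
  k=load(n);P=onplane(k,[f(*q) for q in pts],30);print(n,P.round(1).tolist())
E
```

```text
[[1.3, -54.9], [1.4, -43.2], [1.4, 40.5], [1.3, 52.2]] ctr [-19.32   1.34  -1.34]
far corners [[108.1, -75.8], [108.0, 73.3]]
bar end [[54.8, -1.1]]
[[37.5, -55.1], [37.4, -43.2], [37.4, 40.2], [37.4, 52.5]]
[506.08029311  39.32026854 225.5       ] [-172.53   75.44   -1.05]
holes dir 7.36336943786344
edge dir 7.308628966246878
w14 [[562.4, 140.9, 30.0], [425.4, 120.5, 30.0], [588.8, -54.8, 30.0]]
w19 [[558.3, 139.0, 30.0], [425.5, 120.8, 30.0]]
```

Emit:
step_arm(moves=[[0, -0.3, -0.15, -0.002, 0, 0], [1, -0.32, -0.16, -0.002, 0, 0], [2, 0, 0, 0, 0, 0], [2.5, 0, 0, 0, 0, 0], [2, 0, 0, 0, 0, 0], [1.2, 0, 0, 0, 0, 0], [0.8, 0, 0, 0, 0, 0], [0.4, 0, 0, 0, 0, 0], [0, 0, 0, 0, 0, 0], [0, 0, 0, 0, 0, 0]])

```text
time: 50.15
ee_pos: [505.6, 31.5, 107.8]
eef_rot: [[0.001, -0.132, 0.991], [-0.0, 0.991, 0.132], [-1.0, -0.0, 0.001]]
contact_force: [0.0, 0.2, -1.7]
gripper_width: 10.5
```

```bash
python3 - <<'E'
from h import *
c=cap("wrist","w34"); crop(c,"w34v",0,0,512,384,1.5625)
s=cap("scene","s34"); crop(s,"s34c",160,120,290,230,6)
o=bot.get_obs();print(o["ee_pos"],o["contact_force"],np.degrees(np.arctan2(o["eef_rot"][1][2],o["eef_rot"][0][2])))
E
```

```text
[505.56473258  31.4739033  107.66703314] [ 0.77981222  0.20466936 -2.36690658] 7.593341966184869
```

View pics/w34v.png

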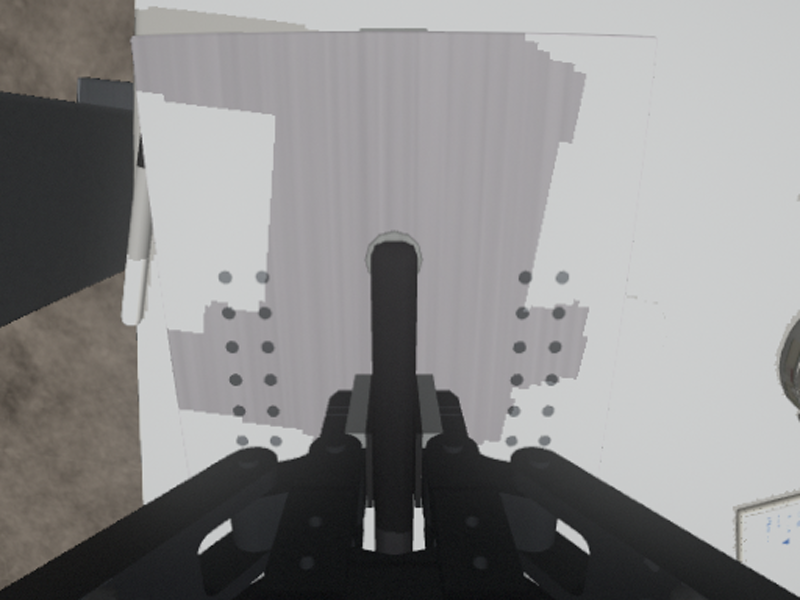

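View pics/s34c.png

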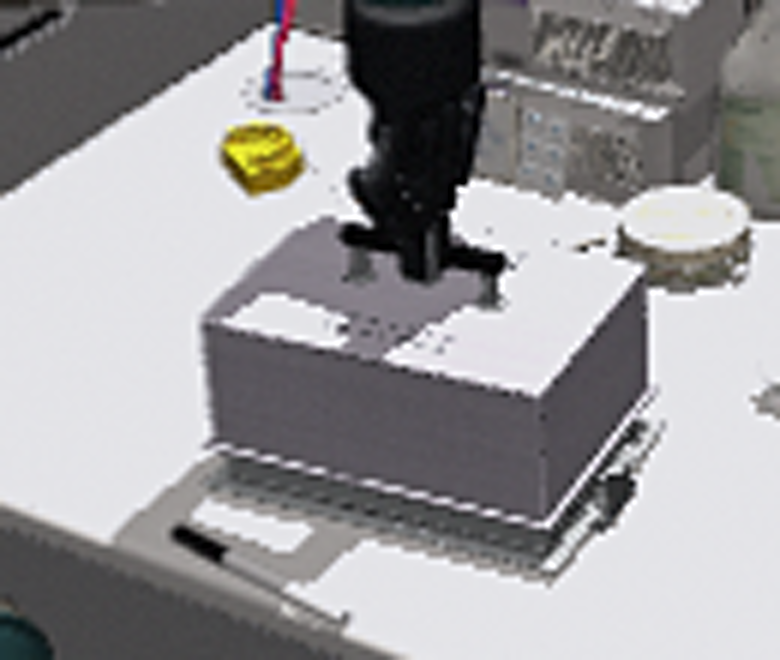

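Emit:
step_arm(moves=[[0.2, 0, 0, 0, 0, 0], [0.2, 0, 0, 0, 0, 0], [0.2, 0, 0, 0, 0, 0], [0.2, 0, 0, 0, 0, 0], [0.2, 0, 0, 0, 0, 0], [0.1, 0, 0, 0, 0, 0], [0, 0, 0, 0, 0, 0], [0, 0, 0, 0, 0, 0], [0, 0, 0, 0, 0, 0], [0, 0, 0, 0, 0, 0]])

```text
time: 51.5
ee_pos: [505.5, 31.4, 96.4]
eef_rot: [[0.0, -0.132, 0.991], [-0.0, 0.991, 0.132], [-1.0, -0.0, 0.0]]
contact_force: [0.5, -1.3, 0.1]
gripper_width: 10.5
```

Emit:
step_arm(moves=[[0.1, 0, 0, 0, 0, 0], [0.1, 0, 0, 0, 0, 0], [0.1, 0, 0, 0, 0, 0], [0.1, 0, 0, 0, 0, 0], [0, 0, 0, 0, 0, 0], [0, 0, 0, 0, 0, 0], [0, 0, 0, 0, 0, 0], [0, 0, 0, 0, 0, 0], [0, 0, 0, 0, 0, 0], [0, 0, 0, 0, 0, 0]])

```text
time: 52.75
ee_pos: [505.8, 31.7, 92.9]
eef_rot: [[0.001, -0.132, 0.991], [0.0, 0.991, 0.132], [-1.0, 0.0, 0.001]]
contact_force: [-0.1, 0.2, 5.0]
gripper_width: 11.0
```

Emit:
step_arm(moves=[[0.1, 0, 0, 0, 0, 0], [0.1, 0, 0, 0, 0, 0], [0.1, 0, 0, 0, 0, 0], [0, 0, 0, 0, 0, 0], [0.05, 0, 0, 0, 0, 0], [0, 0, 0, 0, 0, 0], [0, 0, 0, 0, 0, 0], [0, 0, 0, 0, 0, 0], [0, 0, 0, 0, 0, 0], [0, 0, 0, 0, 0, 0]])

```text
time: 54.0
ee_pos: [506.4, 31.1, 90.4]
eef_rot: [[0.003, -0.132, 0.991], [-0.001, 0.991, 0.132], [-1.0, -0.001, 0.003]]
contact_force: [1.0, -3.6, 9.3]
gripper_width: 10.6
```

Emit:
step_arm(moves=[[0.1, 0, 0, 0, 0, 0], [0.1, 0, 0, 0, 0, 0], [0.1, 0, 0, 0, 0, 0], [0.1, 0, 0, 0, 0, 0], [0, 0, 0, 0, 0, 0], [0, 0, 0, 0, 0, 0], [0, 0, 0, 0, 0, 0], [0, 0, 0, 0, 0, 0], [0, 0, 0, 0, 0, 0], [0, 0, 0, 0, 0, 0]])

```text
time: 55.25
ee_pos: [505.2, 31.5, 84.6]
eef_rot: [[-0.001, -0.132, 0.991], [-0.0, 0.991, 0.132], [-1.0, -0.0, -0.001]]
contact_force: [-0.4, -0.4, -2.9]
gripper_width: 10.8
```

Emit:
step_arm(moves=[[0.1, 0, 0, 0, 0, 0], [0.1, 0, 0, 0, 0, 0], [0.05, 0, 0, 0, 0, 0], [0, 0, 0, 0, 0, 0], [0, 0, 0, 0, 0, 0], [0, 0, 0, 0, 0, 0], [0, 0, 0, 0, 0, 0], [0, 0, 0, 0, 0, 0], [0, 0, 0, 0, 0, 0], [0, 0, 0, 0, 0, 0]])

```text
time: 56.5
ee_pos: [505.4, 31.5, 83.5]
eef_rot: [[0.0, -0.132, 0.991], [-0.0, 0.991, 0.132], [-1.0, -0.0, 0.0]]
contact_force: [-5.3, 0.1, 6.7]
gripper_width: 10.9
```

```bash
python3 - <<'E'
from h import *
c=cap("wrist","w35"); crop(c,"w35v",0,0,512,384,1.5625)
s=cap("scene","s35"); crop(s,"s35c",160,130,290,230,6)
t=cap("top","t35"); crop(t,"t35c",170,170,290,260,6,1.6)
E
```

```text
(no output)
```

View pics/w35v.png

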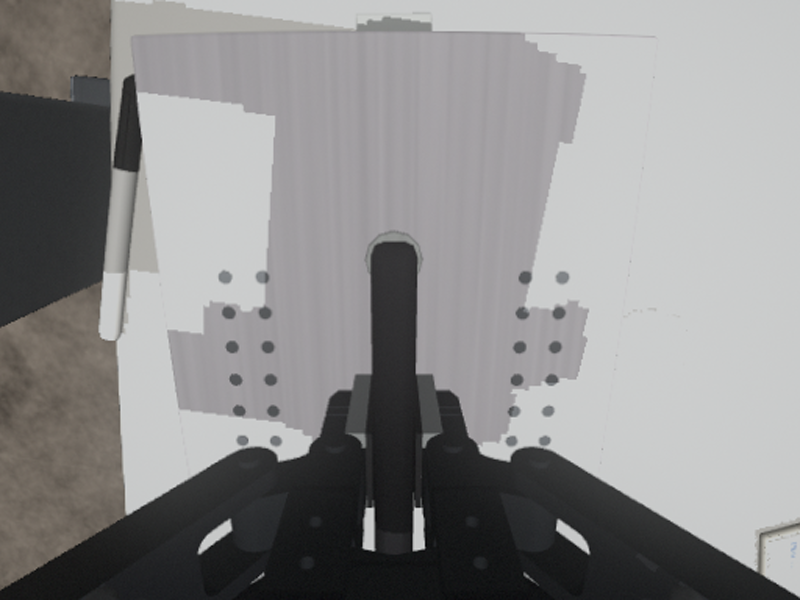

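View pics/s35c.png

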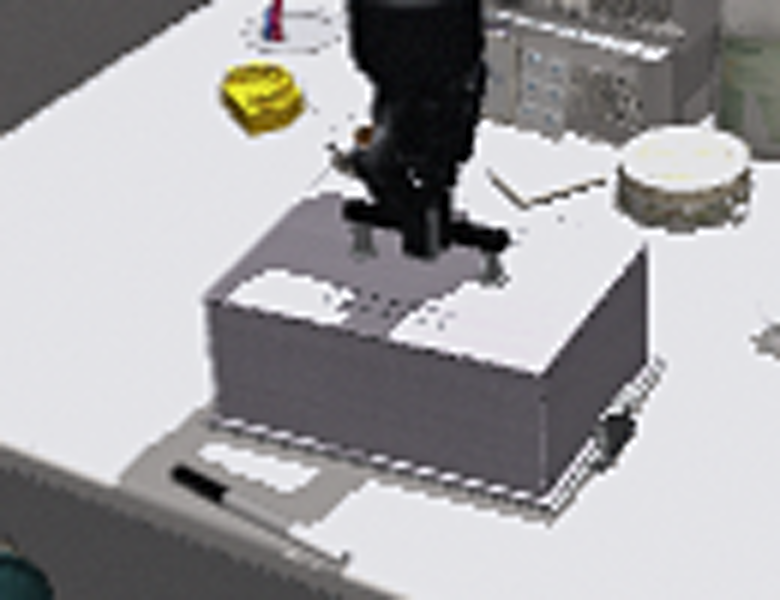

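Emit:
step_arm(moves=[[0.1, 0, 0, 0, 0, 0], [0, 0, 0, 0, 0, 0], [0, 0, 0, 0, 0, 0], [0, 0, 0, 0, 0, 0], [0, 0, 0, 0, 0, 0], [0, 0, 0, 0, 0, 0], [0, 0, 0, 0, 0, 0], [0, 0, 0, 0, 0, 0], [0, 0, 0, 0, 0, 0], [0, 0, 0, 0, 0, 0]])

```text
time: 57.9
ee_pos: [505.5, 31.5, 83.5]
eef_rot: [[0.001, -0.132, 0.991], [-0.0, 0.991, 0.132], [-1.0, -0.0, 0.001]]
contact_force: [-8.7, -0.1, 12.2]
gripper_width: 10.4
```

Emit:
step_arm(moves=[[-0.1, 0, 0, 0, 0, 0], [-0.05, 0, 0, 0, 0, 0], [0, 0, 0, 0, 0, 0], [0, 0, 0, 0, 0, 0], [0, 0, 0, 0, 0, 0], [0, 0, 0, 0, 0, 0], [-1, 0, 0, 0, 0, 0], [-2, 0, 0, 0, 0, 0], [-4, 0, 0, 0, 0, 0], [-5, 0, 0, 0, 0, 0]], grip=0.35)

```text
time: 59.15
ee_pos: [504.8, 31.5, 203.9]
eef_rot: [[-0.002, -0.132, 0.991], [-0.0, 0.991, 0.132], [-1.0, 0.0, -0.002]]
contact_force: [0.2, -0.0, 1.0]
gripper_width: 29.9
```

```bash
python3 - <<'E'
from h import *
c=cap("wrist","w36"); crop(c,"w36v",0,0,512,384,1.5625)
s=cap("scene","s36"); crop(s,"s36c",160,110,330,230,4.6)
print(bot.get_obs()["gripper_width"],bot.get_obs()["ee_pos"])
E
```

```text
29.823584388730595 [507.81014129  31.49713725 210.03270035]
```

View pics/w36v.png

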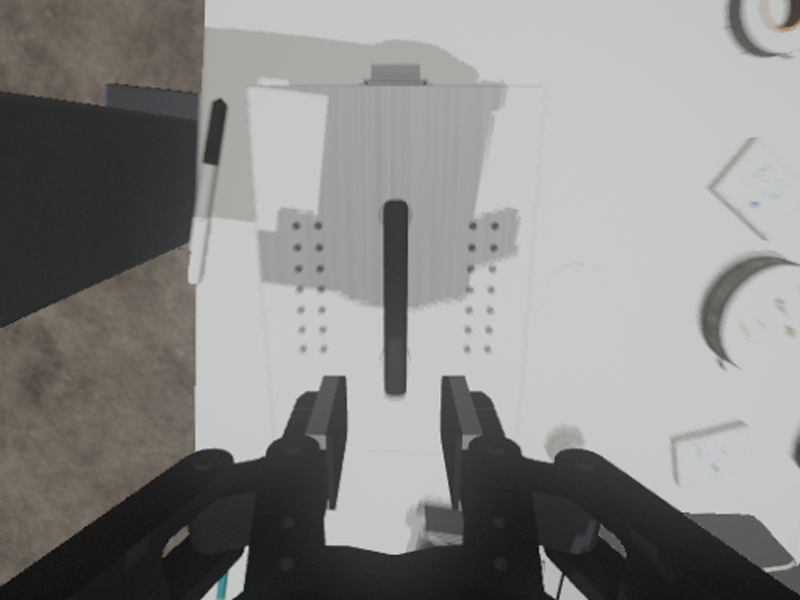

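View pics/s36c.png

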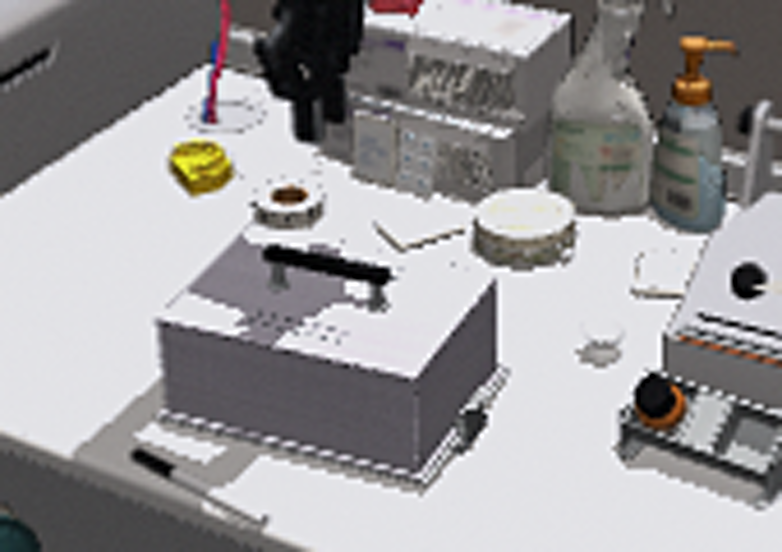

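```bash
python3 - <<'E'
from h import *
s=load("s36"); crop(s,"s36k",225,180,285,225,13)
s0=load("s30"); crop(s0,"s30k",225,180,285,225,13)
c=load("w36"); crop(c,"w36k",150,30,350,80,4)
# bar ends, triangulated wrist w36 vs scene s36 (z check)
f=lambda x,y:(160+(x+.5)/4.6-.5,110+(y+.5)/4.6-.5); g=lambda x,y:((x+.5)/1.5625-.5,(y+.5)/1.5625-.5)
print(tri(s,f(266,252),c,g(397,202)).round(1),tri(s,f(388,277),c,g(395,393)).round(1))
E
```

```text
[499.   82.2 133.6] [512.1 -19.4 133.8]
```

View pics/s36k.png

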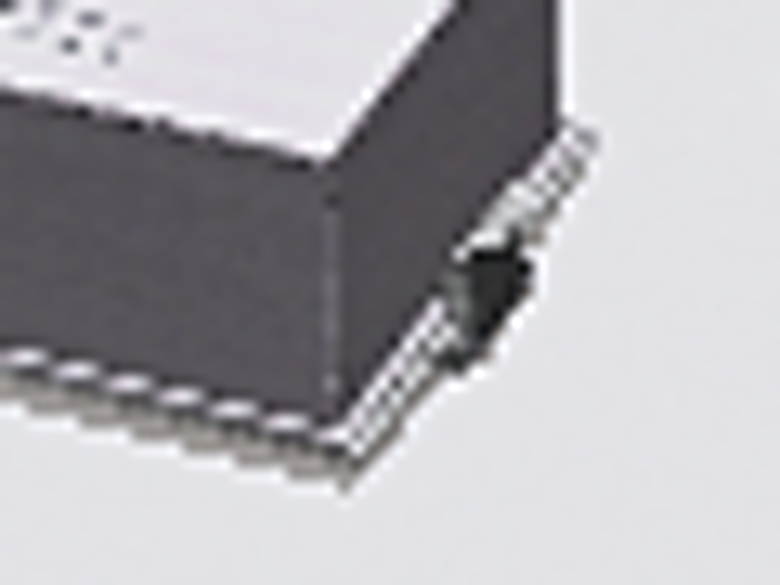

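View pics/s30k.png

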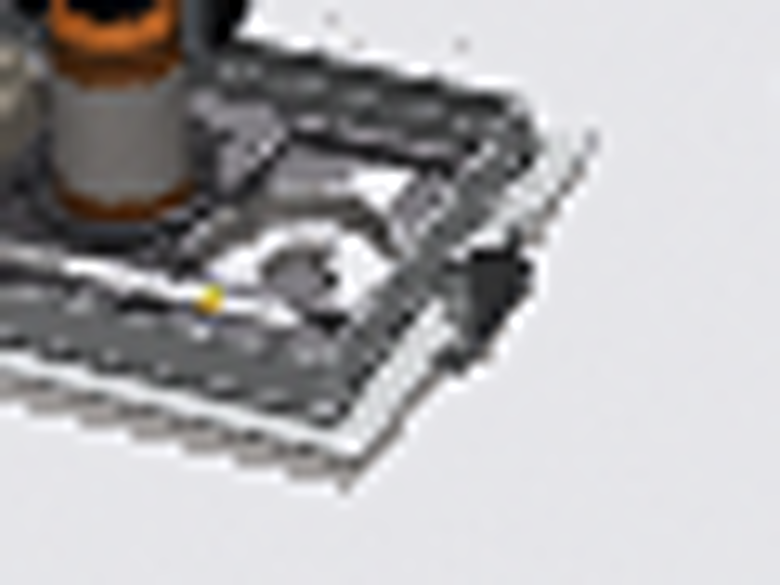

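View pics/w36k.png

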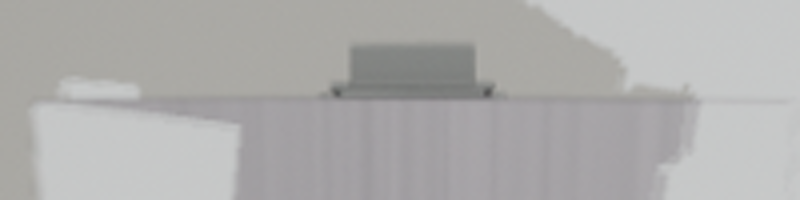

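```bash
python3 - <<'E'
from h import *
print(bot.hand_in())
o=bot.get_obs();print(o["time"],o["contact_force"])
E
```

```text
the job is handed in; nothing more can be done
None
the job is handed in; nothing more can be done
```

The kit is packed and handed in at about 59 s of the 72 s allowed. I laid the mirror in its saddles, put the plaster model in the empty bay, stood the tall bottle upright in the ring, then pressed the cover on.

**Last checks that agreed:**
- Just before the cover went on, the pictures showed mirror, model and bottle in place, with the impression tray still in its bay.
- Under pressing, the cover gave way at a held-bar force of about 9 to 12 N, then came to a hard stop. At that stop the handle was within about 0.3 mm of its height when fully home.
- The two ends of the handle bar measured level (133.6 and 133.8 mm).
- The catch at the -y end is back at the same pixels as before the cover went on.
- The short bottle is still in the rack.

**What disagreed or failed:**
- The first two tries at gripping the mirror closed above it. The real fingertips sit about 30 mm behind the reported TCP, so I corrected for that in every later move.
- The wrist camera read positions about 2 mm off along the tool's y.
- The bar height from the cameras came out about 2 mm lower than expected.
- Setting the bottle down, it met the floor about 2 mm higher than I had worked out.
- The +y catch was only seen from above, so its snap rests on the level handle and the force drop.

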